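Clamp the grinding slab with the extension bar

TASK

Lock the granite slab's toggle clamp: take the steel extension bar from its wooden rest, push its socket fully home onto the clamp's short lever, and with the bar swing the lever clockwise (seen from above) past its dead point until it comes home against its stop. Feel for the shoulder and the stop and ease off there: do not lean hard on the lever, touch it only with the bar, and leave the other things on the bench alone. Then pull the bar off and lay it back in its rest, leaving the clamp locked.

Things in the scene. Friction and masses are not known exactly. Their poses are not given: they have to be found in the camera images.
- lever: Red and steel clamp lever on a vertical pivot, stiff when open. Origin on the pivot axis at mid-height, 75 mm above the bench; x points outward along the lever, roughly to the robot; z up. A red arm 30 x 30 mm ends 45 mm out; its clamp base is 10 mm high and reaches 60 mm towards the robot. The 60 mm high slab begins 120 mm beyond the pivot. The bar's swing is free of obstacles.
- lever_shoulder (a point): Centre of the flat outward face of the red arm, on the lever's axis 45 mm from the pivot, axes as the lever's. From it the steel stub, 14 x 14 mm, goes on outward. The home stop is solid and lies 62 to 94 degrees clockwise of the lever's start, different each time and not measured. More than 80 N in all between bar and lever, that is about 20 N of push at the bar's middle, overstrains it.
- bar: Loose steel bar, 26 x 26 x 220 mm, about 0.35 kg. Origin at the centre of its underside, x along the bar towards the socket end, z up. Socket: square hole 18 x 18 mm, 60 mm deep, open at the +x end. The other end has an orange band.
- bar_mouth (a point): Centre of the socket's mouth, on the bar's axis, 110 mm from the bar's middle; the stub goes in along -x, and the bar is fully home when the mouth meets the shoulder.
- rest: Fixed wooden bar rest: board 210 x 70 x 10 mm, two saddles 20 mm wide, 80 mm either side of its middle along x. Origin at the centre of its underside, x along the bar. The saddles carry the bar's underside 30 mm above the bench between flared cheeks 45 mm high, about 3 mm play each side; fingers have room between the saddles down to 10 mm.
- pot: Bystander: open aluminium pot, 170 mm wide, 100 mm high; origin at centre of underside.
- jug: Bystander: blue plastic jug with white lid, 130 mm wide, 212 mm high, handle to its +y; origin at centre of underside.
- plate: Bystander: steel plate, 200 mm wide, 18 mm high; origin at centre of underside.
- scoop: Bystander: wooden scoop, 285 mm long, 65 mm wide, 35 mm high, handle to its -x; origin on its underside 150 mm from the handle's end.
- bowl: Bystander: terracotta bowl, 120 mm wide, 55 mm high; origin at centre of underside.
- lever_end (a point): Free end of the stub, 95 mm from the pivot; the last 8 mm is 10 x 10 mm. Swung clockwise the lever resists up to about 1.5 N m (10 to 14 N at 155 mm from the pivot), lets go at the dead point 11 degrees before the stop, then is pulled on to the stop and held there by the spring. Let go before the dead point it swings back.
- link (a joint): Swing in rad of the steel spring link between the lever's crank and the slab pad, which shows the toggle's state: about 0 (within 0.03) with the lever open, 0.30 at the dead point, 0.384 with the lever fully home.
There are look-alikes about, which are no part of the job. Of the things shaped like the bar, the steel one is meant.

How it is judged:
By the outcome, as a careful person would: the job done as asked, in the order asked, and still so for the second after the job is handed in, with the robot touching nothing.
It also fails if it takes over 72 s, if anything falls off the work surface, if the arm or the gripper's body presses on something with over 40 N, if the wrist force passes 120 N, or if a joint passes its speed limit or range.

ROBOT

A 6-joint arm with a two-finger parallel gripper is mounted at the origin on the work surface. World frame = base frame: x ahead of the robot, y to its left, z up, the work surface at z = 0. Lengths are in m, angles in rad, forces in N, time in s.
With the tool pointing down it reaches from about 0.325 to 0.775 m from the base axis. Payload 5.5 kg.
Tool frame: the origin (TCP) lies midway between the tips of the shut fingers; the grasp point (between the pads) lies 19 mm behind it; x points along the fingers, y is the direction in which the jaws open and shut, and the axes are right-handed (so a half turn about x gives the same grasp; the last joint's range is limited). The gripper opens to 85 mm and grips with 20 to 120 N. Pads are 22 mm wide; open, the fingers measure 114 mm over their backs; the gripper's body (76 mm by 85 mm) begins 54 mm behind the grasp point. The pads swing forward as they close: fully open they stand 13 mm farther back than shut.
Start: joints at [1.068, 0.091, 1.231, -0, 1.82, -0.057], TCP at [0.259, 0.541, 0.231] pointing down, gripper open.
Joint ranges: [-2.87, 2.87], [-0.86, 2.18], [0.17, 2.46], [-1.51, 4.65], [0.06, 2.69], [-2.65, 2.65]. Speed limits (rad/s): [2.57, 2.57, 3.01, 3.14, 3.14, 3.14].

INTERFACE

Orientations are given as a 3x3 rotation matrix whose columns are the frame's x, y, z axes.
In Python, from station import monitor, cams, arm gives the robot as it stands. The module is installed in compiled form; this text tells all that it offers.
- The arm moves only by the tool apply_moves, never from a script. Its argument "steps" is a list of rows, each an object with "linear": the shift along the tool's x, y, z in cm, a list of three; "turn": the turn about the tool's x in rad. A call has 1 to 5 rows; each row shifts and turns the commanded pose from where the row before left it, along the tool's axes as they then stand; what a row does not reach is not made up. A row lasts 1/12 s, in which the tool goes at most 41.7 mm and 7.16 degrees, less where a joint would pass 70% of its speed; a pose out of reach is approached as far as the arm can. A call is refused whole if a number of a shift passes 4.17 or a number of a turn 0.125, either way. A call with a gripper value outside its range is refused whole. "grip" is the finger opening in cm, from 0 to 8.54, set as the call begins (left out, the last holds). The fingers move at their own pace and stop on an object; the grip force is fixed at half the most. Time passes only in rows, so rows that do not move let the fingers close. It gives the time, the measured TCP pose, the force and the opening at its end, in the units of the state.
- monitor.sense(): the state, without advancing time (a new reading comes with each control period).
- cams.snapshot(name): name is "scene" or "top" or "wrist"; returns the picture (420x560x3 uint8, red, green, blue); there is no depth.
- cams.camera_model(name): a dict with "fx", "fy", "cx", "cy" (pixels), "R" (3x3) and "t" (3): a world point X has camera coordinates R X + t; the wrist camera has in their place "T_tool_cam" (4x4, takes a point from camera to tool coordinates, whose origin is the TCP and whose axes are the tool frame's). Camera axes: x right, y down, z forward; pixel columns grow to the right and rows downward; lengths in m; the calibration is good to about 2 mm. A picture is of the moment at which its call begins: read the wrist's pose just before it. camera_model takes no time and is no camera call.
- arm.finish_job(): hands the job in, once; it reports no verdict.
The state is a dict: "t": time; "qpos": joint angles; "qvel": joint speeds; "joint_torque": joint torques, N m; "ee_pos": TCP position; "tool_rot": TCP orientation; "contact_force": force on the tool from outside, world axes, zero at the start; "torque": the same for the moment, N m; "grip_width": finger opening in m.
Only numpy, scipy, OpenCV 4.12 (cv2) and the standard library are available. Lean on these libraries where they do the work, as an engineer would, in place of code of your own. Each camera call takes 0.05 s, during which the arm holds its last target.

## Working session

There is one attempt and no reset: what is moved stays moved. The work goes in short steps, Python scripts to look and compute and a tool call to move; the robot and the scene stay as the last step left them, time stands still between calls to the robot, and variables do not carry over. Pictures are saved under pics/ and viewed, and the job is handed in when it is done.

Besides the shell and the picture viewer there is one more tool, called after "Request:" as name(argument=value, ...) on one line, values as JSON. apply_moves: Moves the arm, as the interface text tells. Its arguments: {"type":"object","properties":{"steps":{"type":"array","items":{"type":"object","properties":{"linear":{"type":"array","items":{"type":"number"}},"turn":{"type":"number"}}}},"grip":{"type":"number"}},"required":["steps"]}

```bash
mkdir -p pics; cat > h.py <<'E'
import numpy as np, cv2
from station import monitor, cams, arm
def snap(name, f):
    im=cams.snapshot(name); cv2.imwrite('pics/'+f,cv2.cvtColor(im,cv2.COLOR_RGB2BGR)); return im
E
python3 - <<'E'
from h import *
s=monitor.sense(); print(s['t'],s['ee_pos'],s['tool_rot'],s['contact_force'],s['grip_width'])
for n in ['scene','top']:
    snap(n,n+'0.png'); print(cams.camera_model(n))
snap('wrist','wrist0.png'); print(cams.camera_model('wrist'))
E
```

```text
0.0 [0.25856698 0.54111151 0.23012327] [[-9.69501909e-04  4.31179714e-01  9.02265545e-01]
 [-1.73786873e-03  9.02263880e-01 -4.31180786e-01]
 [-9.99998020e-01 -1.98604967e-03 -1.25412813e-04]] [-0.16066152 -0.38833132 -0.15874765] 0.08536063493565241
{'fx': 542.6186992130105, 'fy': 542.6186992130105, 'cx': 274.18441536147066, 'cy': 215.20343721288094, 'R': array([[-0.84171141,  0.53992287, -0.00228228],
       [ 0.43594314,  0.67710643, -0.59285787],
       [-0.31855218, -0.50001017, -0.80530388]]), 't': array([ 0.47074214, -0.12578133,  2.01727617])}
{'fx': 426.2569512331631, 'fy': 426.2569512331631, 'cx': 276.62201704550523, 'cy': 211.42901336724347, 'R': array([[ 0.0147103 , -0.9998878 , -0.00282881],
       [-0.98549241, -0.01402   , -0.16913942],
       [ 0.16908078,  0.00527586, -0.98558807]]), 't': array([-0.05122748,  0.52058696,  1.20860418])}
{'fx': 349.1057765670265, 'fy': 349.1057765670265, 'cx': 282.63304065119297, 'cy': 210.00123763068765, 'T_tool_cam': array([[-4.14953105e-04, -2.64235806e-01,  9.64458017e-01,
        -1.42763949e-01],
       [ 9.99999546e-01, -9.37433550e-04,  1.73412843e-04,
         6.06652737e-04],
       [ 8.58293420e-04,  9.64457651e-01,  2.64236075e-01,
        -6.58988329e-02],
       [ 0.00000000e+00,  0.00000000e+00,  0.00000000e+00,
         1.00000000e+00]])}
```

View pics/scene0.png

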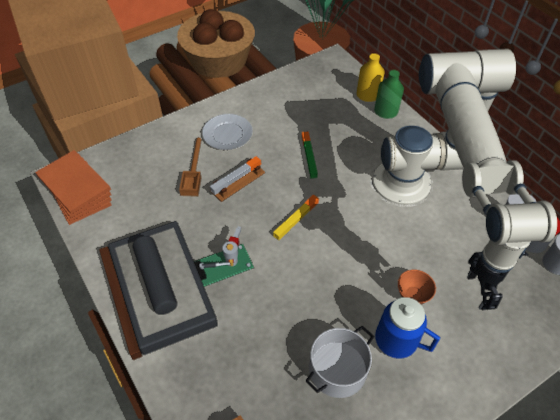

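View pics/top0.png

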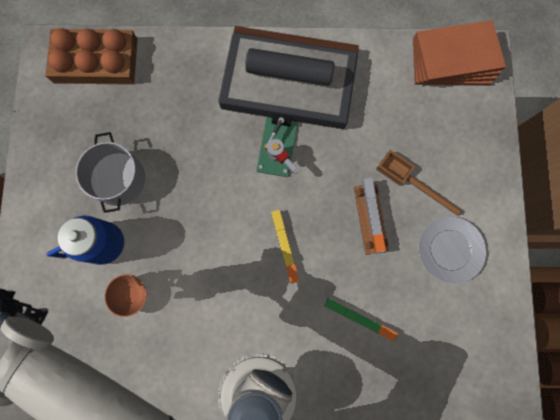

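View pics/wrist0.png

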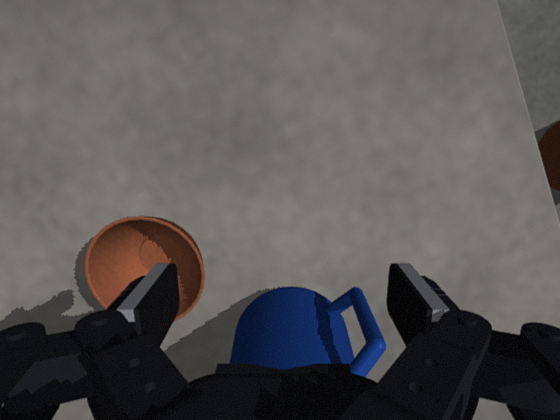

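The candidates shaped like the bar, in top-view pixels, are the grey steel bar in the wooden rest (373,215), the yellow bar (285,245) and the green bar (360,318). I choose the grey steel one and will check it with a crop.

```bash
python3 - <<'E'
import cv2
a=cv2.imread('pics/top0.png'); 
c1=cv2.resize(a[165:265,335:405],None,fx=5.6,fy=5.6,interpolation=cv2.INTER_CUBIC)
c2=cv2.resize(a[105:185,250:310],None,fx=7,fy=7,interpolation=cv2.INTER_CUBIC)
cv2.imwrite('pics/c_top.png',cv2.hconcat([c1,c2]) if c1.shape[0]==c2.shape[0] else c1); print(c1.shape,c2.shape)
b=cv2.imread('pics/scene0.png')
d1=cv2.resize(b[145:210,195:275],None,fx=5,fy=5,interpolation=cv2.INTER_CUBIC)
d2=cv2.resize(b[220:285,190:270],None,fx=5,fy=5,interpolation=cv2.INTER_CUBIC)
cv2.imwrite('pics/c_sc.png',cv2.hconcat([d1,d2]))
E
```

```text
(560, 392, 3) (560, 420, 3)
```

View pics/c_top.png

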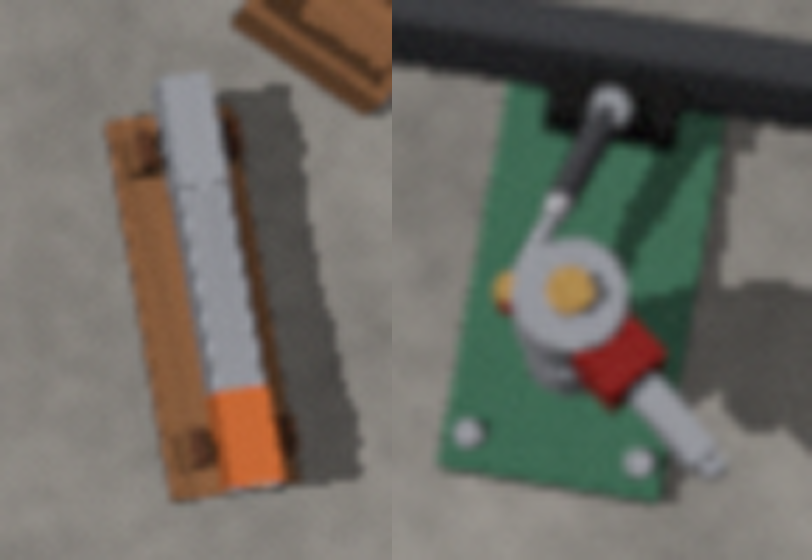

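View pics/c_sc.png

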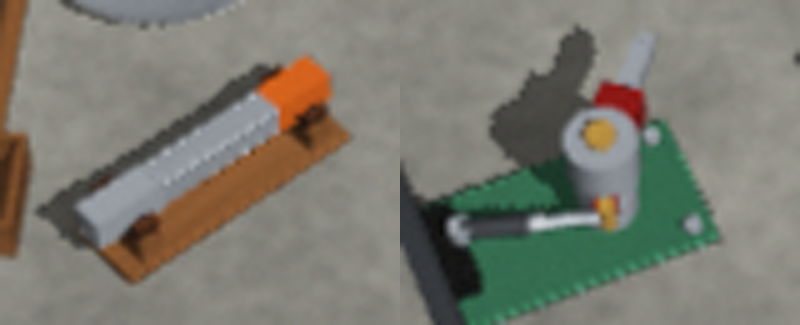

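The crop confirms it. The steel bar (top-view crop centre about (222,280)) lies in its wooden rest, with the orange band end at the near end (250,435) and the socket at the far end (185,80). The lever's red arm is at (620,360) in the right crop, and the stub end is at (715,462), pointing to the robot and to its right.

```bash
cat >> h.py <<'E'
def ray(name,px):
    m=cams.camera_model(name)
    if name=='wrist':
        s=monitor.sense(); T=np.eye(4); T[:3,:3]=s['tool_rot']; T[:3,3]=s['ee_pos']; W=T@m['T_tool_cam']; R=W[:3,:3]; c=W[:3,3]
    else: R=m['R'].T; c=-R@m['t']
    d=R@np.array([(px[0]-m['cx'])/m['fx'],(px[1]-m['cy'])/m['fy'],1.]); return c,d
def atz(name,px,z):
    c,d=ray(name,px); return c+d*(z-c[2])/d[2]
def tri(p1,p2):
    A=[];b=[]
    for n,p in (p1,p2):
        c,d=ray(n,p); d=d/np.linalg.norm(d); P=np.eye(3)-np.outer(d,d); A.append(P); b.append(P@c)
    A=np.vstack(A); b=np.hstack(b); x,*_=np.linalg.lstsq(A,b,rcond=None); return x,np.linalg.norm(A@x-b)
def proj(name,X):
    m=cams.camera_model(name)
    if name=='wrist':
        s=monitor.sense(); T=np.eye(4); T[:3,:3]=s['tool_rot']; T[:3,3]=s['ee_pos']; W=np.linalg.inv(T@m['T_tool_cam']); p=W[:3,:3]@X+W[:3,3]
    else: p=m['R']@X+m['t']
    return np.array([m['fx']*p[0]/p[2]+m['cx'],m['fy']*p[1]/p[2]+m['cy']])
E
python3 - <<'E'
from h import *
np.set_printoptions(precision=4,suppress=True)
for n in ['top','scene']: print(n,ray(n,(0,0))[0])
T=lambda u,v:(335+u/5.6-.4,165+v/5.6-.4)
L=lambda u,v:(250+(u-392)/7-.4,105+v/7-.4)
S=lambda u,v:(195+u/5-.4,145+v/5-.4)
S2=lambda u,v:(190+(u-400)/5-.4,220+v/5-.4)
for n,p in dict(farL=(160,78),farR=(210,72),nearL=(222,487),nearR=(283,478)).items(): print(n,atz('top',T(*p),.056))
print('boardcorners'); 
for p in [(107,122),(170,500)]: print(atz('top',T(*p),.01))
print('scene bar'); 
for n,p in dict(socketL=(80,212),socketR=(103,242),o1=(308,58),o2=(331,72)).items(): print(n,S(*p),atz('scene',S(*p),.056))
# lever
print('piv cap', [atz('top',L(570,290),z) for z in (.09,.1,.11)], tri(('top',L(570,290)),('scene',S2(600,135))))
print('stub end', atz('top',L(713,464),.075), tri(('top',L(713,464)),('scene',S2(648,40))))
for p in [(657,350),(612,402),(577,358),(628,318)]: print('red top',atz('top',L(*p),.09))
E
```

```text
top [ 0.3094 -0.0503  1.2791]
scene [1.0937 0.8397 1.551 ]
farL [ 0.6213 -0.2975  0.056 ]
farR [ 0.6249 -0.3239  0.056 ]
nearL [ 0.4067 -0.3249  0.056 ]
nearR [ 0.4117 -0.3562  0.056 ]
boardcorners
[ 0.608  -0.2775  0.01  ]
[ 0.403  -0.3076  0.01  ]
scene bar
socketL (210.6, 187.0) [ 0.6253 -0.316   0.056 ]
socketR (215.2, 193.0) [ 0.6248 -0.2832  0.056 ]
o1 (256.20000000000005, 156.2) [ 0.4114 -0.3542  0.056 ]
o2 (260.8, 159.0) [ 0.4044 -0.333   0.056 ]
piv cap [array([ 0.7062, -0.0365,  0.09  ]), array([ 0.7029, -0.0366,  0.1   ]), array([ 0.6996, -0.0367,  0.11  ])] (array([ 0.7047, -0.0366,  0.0949]), np.float64(0.0001820305732875057))
stub end [ 0.6366 -0.097   0.075 ] (array([ 0.6359, -0.0965,  0.0761]), np.float64(0.0008593391891918148))
red top [ 0.6809 -0.0729  0.09  ]
red top [ 0.6583 -0.0545  0.09  ]
red top [ 0.677  -0.0398  0.09  ]
red top [ 0.6945 -0.0607  0.09  ]
```

Request:
apply_moves(steps=[{"linear": [-2, 0, 0], "turn": -0.117}, {"linear": [-2, 0, 0], "turn": -0.117}, {"linear": [-2, 0, 0], "turn": -0.117}, {"linear": [-2, 0, 0], "turn": -0.117}, {"linear": [-2, 0, 0], "turn": -0.117}])

```text
t: 0.57
ee_pos: [0.2586, 0.5412, 0.3318]
tool_rot: [[-0.0, -0.144, 0.99], [-0.001, 0.99, 0.144], [-1.0, -0.001, -0.0]]
contact_force: [-0.6, 0.8, 0.4]
grip_width: 0.0855
```

```bash
cat >> h.py <<'E'
np.set_printoptions(precision=4,suppress=True)
def to(x,y,z):
    s=monitor.sense(); R=s['tool_rot']; d=np.array([x,y,z])-s['ee_pos']; l=R.T@d*100
    print('pos',s['ee_pos'],'psi',np.degrees(np.arctan2(R[1,1],R[0,1])),'q',np.degrees(s['qpos']),'cm tool',l,'rows>=',np.linalg.norm(l)/4.1, 't',s['t'],'F',s['contact_force'],'w',s['grip_width'])
E
python3 -c "
from h import *
to(.50,-.325,.25)"
```

```text
pos [0.2586 0.5412 0.3318] psi 98.30581939030213 q [ 61.2086   7.9468  57.2566   0.0012 114.8402 -37.0967] cm tool [  8.2268 -89.1974  11.3731] rows>= 22.023185222700974 t 0.5667 F [-0.5685  0.83    0.359 ] w 0.08546476947745615
```

Request:
apply_moves(steps=[{"linear": [0.1, -3.5, 0.6]}, {"linear": [0.1, -3.5, 0.6]}, {"linear": [0.1, -3.5, 0.6]}, {"linear": [0.1, -3.5, 0.6]}, {"linear": [0.1, -3.5, 0.6]}])

```text
invalid input
```

Request:
apply_moves(steps=[{"linear": [0.1, -3.6, 0.6]}, {"linear": [0.1, -3.6, 0.6]}, {"linear": [0.1, -3.6, 0.6]}, {"linear": [0.1, -3.6, 0.6]}, {"linear": [0.1, -3.6, 0.6]}])

```text
invalid input
```

Request:
apply_moves(steps=[{"linear": [0.3, -3.6, 0.5]}, {"linear": [0.3, -3.6, 0.5]}, {"linear": [0.3, -3.6, 0.5]}, {"linear": [0.3, -3.6, 0.5]}, {"linear": [0.3, -3.6, 0.5]}])

```text
invalid input
```

Request:
apply_moves(steps=[{"linear": [0.6, -3.6, 0.3]}, {"linear": [0.6, -3.6, 0.3]}, {"linear": [0.6, -3.6, 0.3]}, {"linear": [0.6, -3.6, 0.3]}, {"linear": [0.6, -3.6, 0.3]}])

```text
invalid input
```

```bash
python3 -c "
from h import *
to(.50,-.325,.25)"
```

```text
pos [0.2586 0.5412 0.3318] psi 98.30581939030213 q [ 61.2086   7.9468  57.2566   0.0012 114.8402 -37.0967] cm tool [  8.2268 -89.1974  11.3731] rows>= 22.023185222700974 t 0.5667 F [-0.5685  0.83    0.359 ] w 0.08546476947745615
```

Each row also needs an explicit turn.

Request:
apply_moves(steps=[{"linear": [0.1, -3.5, 0.6], "turn": 0}, {"linear": [0.1, -3.5, 0.6], "turn": 0}, {"linear": [0.1, -3.5, 0.6], "turn": 0}, {"linear": [0.1, -3.5, 0.6], "turn": 0}, {"linear": [0.1, -3.5, 0.6], "turn": 0}])

```text
t: 0.98
ee_pos: [0.3128, 0.3707, 0.3258]
tool_rot: [[-0.0, -0.139, 0.99], [-0.0, 0.99, 0.139], [-1.0, -0.0, -0.0]]
contact_force: [0.6, 0.6, 0.6]
grip_width: 0.0853
```

Request:
apply_moves(steps=[{"linear": [0.1, -3.6, 0.6], "turn": 0}, {"linear": [0.1, -3.6, 0.6], "turn": 0}, {"linear": [0.1, -3.6, 0.6], "turn": 0}, {"linear": [0.1, -3.6, 0.6], "turn": 0}, {"linear": [0.1, -3.6, 0.6], "turn": 0}])

```text
t: 1.4
ee_pos: [0.3673, 0.1965, 0.3211]
tool_rot: [[0.0, -0.139, 0.99], [-0.0, 0.99, 0.139], [-1.0, -0.0, 0.0]]
contact_force: [0.7, -0.0, -0.1]
grip_width: 0.0851
```

Request:
apply_moves(steps=[{"linear": [0.3, -3.6, 0.5], "turn": 0}, {"linear": [0.3, -3.6, 0.5], "turn": 0}, {"linear": [0.3, -3.6, 0.5], "turn": 0}, {"linear": [0.3, -3.6, 0.5], "turn": 0}, {"linear": [0.3, -3.6, 0.5], "turn": 0}])

```text
t: 1.82
ee_pos: [0.4171, 0.0216, 0.3061]
tool_rot: [[0.0, -0.139, 0.99], [0.0, 0.99, 0.139], [-1.0, 0.0, 0.0]]
contact_force: [0.4, 0.5, 0.4]
grip_width: 0.0855
```

Request:
apply_moves(steps=[{"linear": [0.6, -3.6, 0.3], "turn": 0}, {"linear": [0.6, -3.6, 0.3], "turn": 0}, {"linear": [0.6, -3.6, 0.3], "turn": 0}, {"linear": [0.6, -3.6, 0.3], "turn": 0}, {"linear": [0.6, -3.6, 0.3], "turn": 0}])

```text
t: 2.23
ee_pos: [0.4568, -0.1547, 0.2758]
tool_rot: [[-0.0, -0.138, 0.99], [0.0, 0.99, 0.138], [-1.0, 0.0, -0.0]]
contact_force: [0.3, 0.6, 0.4]
grip_width: 0.0851
```

```bash
python3 -c "
from h import *
to(.50,-.325,.25)"
```

```text
pos [ 0.4568 -0.1547  0.2758] psi 97.95982664636841 q [ -22.7551  -12.0345   82.557     0.0048  109.4829 -120.7133] cm tool [  2.5759 -17.462    1.9162] rows>= 4.3304222936529895 t 2.2333 F [0.2592 0.5604 0.4404] w 0.08509068159108765
```

```bash
python3 -c "
from h import *
snap('wrist','w1.png'); 
for X in [(.705,-.037,.075),(.636,-.097,.075),(.623,-.311,.056),(.409,-.3405,.056)]: print(proj('wrist',np.array(X)))"
```

```text
[357.8554 401.4179]
[317.1192 345.7362]
[134.0028 303.9979]
[109.0637 108.9736]
```

View pics/w1.png

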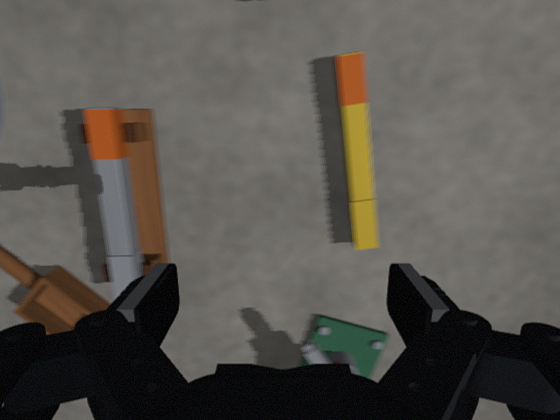

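The wrist view shows the steel bar at (112,200) with its orange end at (105,133). The yellow look-alike is at (358,150), and the lever's stub end at (310,352) is partly hidden by the gripper. I'll make a short detour for a close look at the lever.

Request:
apply_moves(steps=[{"linear": [0, 2.6, 4.0], "turn": 0}, {"linear": [0, 2.6, 4.0], "turn": 0}, {"linear": [0, 2.6, 4.0], "turn": 0}, {"linear": [0, 2.6, 4.0], "turn": 0}, {"linear": [0, 0, 0], "turn": 0}])

```text
t: 2.7
ee_pos: [0.5862, -0.0388, 0.2719]
tool_rot: [[-0.005, -0.144, 0.99], [0.003, 0.99, 0.144], [-1.0, 0.004, -0.004]]
contact_force: [0.8, 0.3, -0.9]
grip_width: 0.0854
```

```bash
python3 -c "
from h import *
to(.50,-.325,.25)
im=snap('wrist','w2.png'); 
for X in [(.705,-.037,.1),(.705,-.037,.075),(.636,-.097,.075),(.623,-.311,.056),(.409,-.3405,.056)]: print(proj('wrist',np.array(X)))
"
```

```text
pos [ 0.5862 -0.0388  0.2719] psi 98.26914108074551 q [  -7.1847    4.2354   67.4186    0.1519  108.6369 -105.4061] cm tool [  2.1415 -27.0956 -12.6339] rows>= 7.310447999898856 t 2.7 F [ 0.8128  0.3209 -0.9331] w 0.08537605145554986
[269.1103 305.5787]
[269.9379 293.4588]
[220.7602 225.6501]
[ 20.5025 180.6514]
[-25.8541 -61.1772]
```

View pics/w2.png

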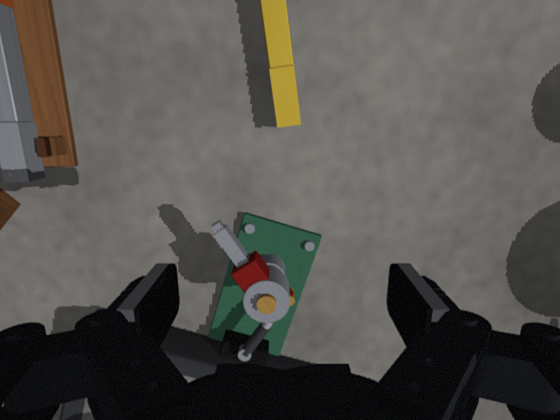

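```bash
python3 -c "
import cv2
a=cv2.imread('pics/w2.png'); cv2.imwrite('pics/w2c.png',cv2.resize(a[210:330,190:310],None,fx=5,fy=5,interpolation=cv2.INTER_CUBIC))"
```

```text
(no output)
```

View pics/w2c.png

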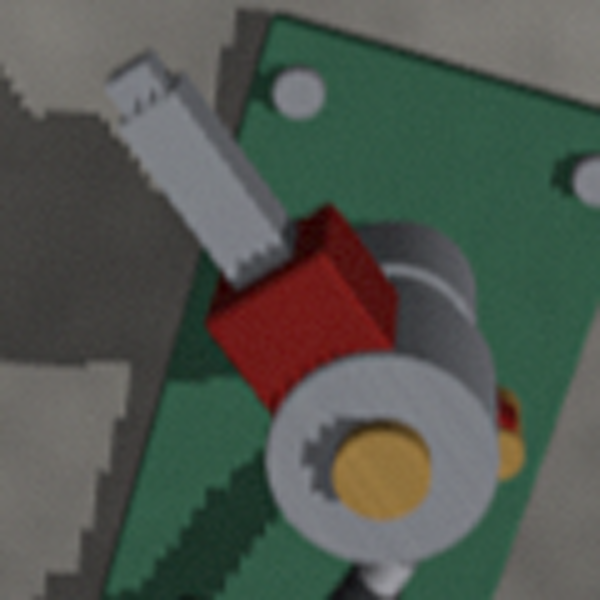

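```bash
cat > fit.py <<'E'
from h import *
from scipy.optimize import least_squares
W=lambda u,v:np.array([190+(u+.5)/5-.5,210+(v+.5)/5-.5])
P=[((210,322),(45,15,90)),((325,250),(45,-15,90)),((120,125),(87,7,82)),((185,75),(87,-7,82)),((107,92),(95,5,80)),((150,50),(95,-5,80)),((235,285),(45,7,82)),((290,235),(45,-7,82))]
def f(p,full=False):
    c,s=np.cos(p[2]),np.sin(p[2]); r=[]
    for uv,(x,y,z) in P:
        X=np.array([p[0]+(c*x-s*y)/1e3,p[1]+(s*x+c*y)/1e3,z/1e3+p[3]]); r.append(proj('wrist',X)-W(*uv))
    r=np.array(r); return r if full else np.r_[r.ravel(),p[3]/.002]
o=least_squares(f,[.705,-.037,np.radians(221),0]); p=o.x; print(p,np.degrees(p[2])); print(f(p,True))
L=lambda u,v:(250+(u-392)/7-.4,105+v/7-.4)
for n,r,z in (('end',95,.075),('piv',0,.1),('sh',45,.075)):
    X=np.array([p[0]+np.cos(p[2])*r/1e3,p[1]+np.sin(p[2])*r/1e3,z]); print(n,X,proj('top',X),proj('scene',X))
print(L(713,464))
E
python3 fit.py
```

```text
[ 0.7041 -0.0395  3.8608 -0.0001] 221.20998596803824
[[-1.2703 -0.7346]
 [ 0.1404 -1.3173]
 [ 0.2837 -0.7946]
 [-1.4062  1.986 ]
 [ 0.1992 -2.1654]
 [-0.3437  1.0529]
 [ 1.1499 -0.5677]
 [ 1.3017  2.573 ]]
end [ 0.6326 -0.1021  0.075 ] [297.2129 172.2409] [239.0298 226.1392]
piv [ 0.7041 -0.0395  0.1   ] [276.0508 145.6496] [229.2479 244.9997]
sh [ 0.6702 -0.0692  0.075 ] [286.0411 159.6236] [234.2326 238.126 ]
(295.45714285714286, 170.88571428571427)
```

```bash
python3 -c "
from h import *
s=monitor.sense(); print(s['t'],s['ee_pos'],s['tool_rot'],s['qvel'])"
```

```text
2.75 [ 0.5843 -0.0409  0.2728] [[-0.0052 -0.1428  0.9897]
 [ 0.0013  0.9897  0.1429]
 [-1.      0.002  -0.005 ]] [-0.0517 -0.0754  0.0308 -0.0277  0.0237 -0.0267]
```

```bash
python3 - <<'E'
from h import *
s=monitor.sense(); im=snap('wrist','w3.png'); np.savez('w3.npz',R=s['tool_rot'],p=s['ee_pos'])
s=monitor.sense(); print(s['ee_pos'],s['qvel'])
a=cv2.imread('pics/w3.png'); 
cv2.imwrite('pics/w3c.png',cv2.resize(a[205:305,190:290],None,fx=6,fy=6,interpolation=cv2.INTER_CUBIC))
E
```

```text
[ 0.5833 -0.0423  0.2742] [-0.0378 -0.0589  0.0166 -0.0099  0.0077 -0.0076]
```

View pics/w3c.png

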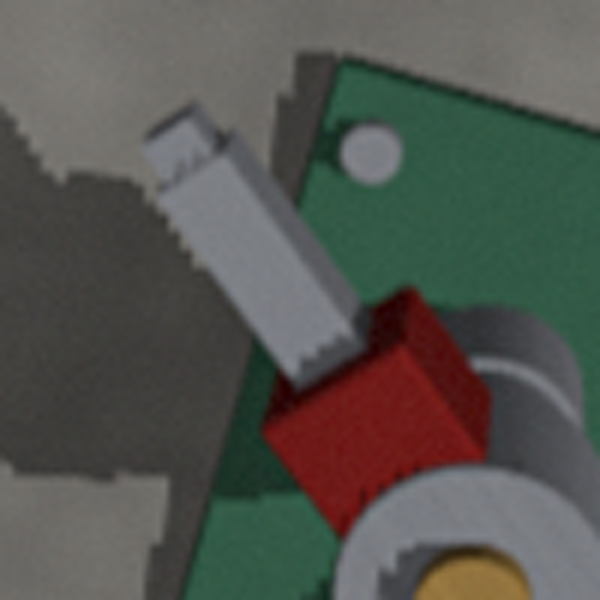

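```bash
cat > fit.py <<'E'
from h import *
from scipy.optimize import least_squares
d=np.load('w3.npz'); m=cams.camera_model('wrist')
T=np.eye(4);T[:3,:3]=d['R'];T[:3,3]=d['p'];WI=np.linalg.inv(T@m['T_tool_cam'])
def pw(X): p=WI[:3,:3]@X+WI[:3,3]; return np.array([m['fx']*p[0]/p[2]+m['cx'],m['fy']*p[1]/p[2]+m['cy']])
W=lambda u,v:np.array([190+(u+.5)/6-.5,205+(v+.5)/6-.5])
P=[((265,432),(45,15,90)),((405,345),(45,-15,90)),((163,195),(87,7,82)),((232,140),(87,-7,82)),((145,150),(95,5,80)),((192,105),(95,-5,80)),((300,390),(45,7,82)),((362,340),(45,-7,82))]
def f(p,full=False):
    c,s=np.cos(p[2]),np.sin(p[2]); r=[]
    for uv,(x,y,z) in P:
        X=np.array([p[0]+(c*x-s*y)/1e3,p[1]+(s*x+c*y)/1e3,z/1e3+p[3]]); r.append(pw(X)-W(*uv))
    r=np.array(r); return r if full else np.r_[r.ravel(),p[3]/.002]
o=least_squares(f,[.705,-.037,np.radians(221),0]); p=o.x; print(p,np.degrees(p[2])); print(f(p,True))
L=lambda u,v:(250+(u-392)/7-.4,105+v/7-.4)
for n,r,z in (('end',95,.075),('piv',0,.1),('sh',45,.075)):
    X=np.array([p[0]+np.cos(p[2])*r/1e3,p[1]+np.sin(p[2])*r/1e3,z]); print(n,X,proj('top',X),proj('scene',X))
print(L(713,464))
E
python3 fit.py
```

```text
[ 0.7069 -0.0371  3.8533  0.0004] 220.77576546133196
[[-1.2013 -0.5282]
 [ 0.0156 -0.793 ]
 [-0.3306 -0.5604]
 [-0.4506  1.4898]
 [ 0.0444 -1.0459]
 [ 0.3187  1.346 ]
 [ 0.3744 -0.763 ]
 [ 1.2564  0.8103]]
end [ 0.6349 -0.0991  0.075 ] [296.1992 171.456 ] [238.8823 227.0605]
piv [ 0.7069 -0.0371  0.1   ] [275.2249 144.7112] [228.8679 245.9317]
sh [ 0.6728 -0.0665  0.075 ] [285.135  158.7664] [233.967  239.0501]
(295.45714285714286, 170.88571428571427)
```

The lever fit is good: pivot (0.7065,-0.037), direction 220.8°, stub end (0.635,-0.099), which agrees with the top and scene views within about 2 mm. Next I move over the bar.

```bash
python3 -c "
from h import *
to(.53,-.325,.19)"
```

```text
pos [ 0.5833 -0.0423  0.2742] psi 98.11352713976933 q [  -7.4752    3.8137   67.6235   -0.016   108.7759 -105.5939] cm tool [  8.4348 -27.2387  -9.2311] rows>= 7.310182344862699 t 2.8 F [ 0.2753  0.3498 -0.2127] w 0.08514683705763268
```

Request:
apply_moves(steps=[{"linear": [0.5, -3, -1.0], "turn": 0}, {"linear": [0.5, -3, -1.0], "turn": 0}, {"linear": [0.5, -3, -1.0], "turn": 0}, {"linear": [0.7, -3, -1.0], "turn": 0}, {"linear": [0.8, -3, -1.0], "turn": 0}])

```text
t: 3.22
ee_pos: [0.5525, -0.2012, 0.2475]
tool_rot: [[0.002, -0.138, 0.99], [-0.001, 0.99, 0.138], [-1.0, -0.002, 0.002]]
contact_force: [-0.2, -0.2, -0.6]
grip_width: 0.0856
```

Request:
apply_moves(steps=[{"linear": [1, -3, -1.0], "turn": 0}, {"linear": [1, -3, -1.0], "turn": 0}, {"linear": [1.5, -3, -1.0], "turn": 0}, {"linear": [1.7, -3, -1.0], "turn": 0}, {"linear": [0, 0, 0], "turn": 0}])

```text
t: 3.63
ee_pos: [0.5267, -0.3287, 0.1903]
tool_rot: [[-0.006, -0.132, 0.991], [0.0, 0.991, 0.132], [-1.0, 0.001, -0.006]]
contact_force: [-0.1, 0.6, 0.1]
grip_width: 0.0856
```

```bash
python3 - <<'E'
from h import *
to(.54,-.323,.19)
s=monitor.sense(); im=snap('wrist','w4.png'); np.savez('w4.npz',R=s['tool_rot'],p=s['ee_pos']); print(s['qvel'])
E
```

```text
pos [ 0.5267 -0.3287  0.1903] psi 97.56729020986104 q [ -35.0062    8.4594   71.1656   -0.1741  100.6514 -132.6055] cm tool [0.0244 0.3855 1.3883] rows>= 0.3514823804886218 t 3.6333 F [-0.0898  0.5905  0.1163] w 0.08562410036598136
[ 0.0645 -0.0264 -0.0111  0.0498  0.0573  0.0673]
```

View pics/w4.png

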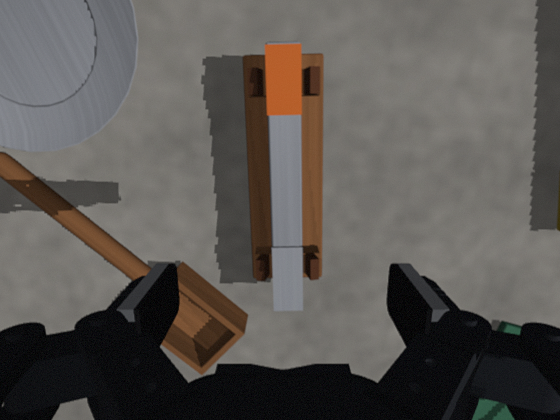

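```bash
cat >> h.py <<'E'
def wz(npz,px,z):
    d=np.load(npz); m=cams.camera_model('wrist'); T=np.eye(4);T[:3,:3]=d['R'];T[:3,3]=d['p'];W=T@m['T_tool_cam']
    v=W[:3,:3]@np.array([(px[0]-m['cx'])/m['fx'],(px[1]-m['cy'])/m['fy'],1.]); c=W[:3,3]; return c+v*(z-c[2])/v[2]
def wp(npz,X):
    d=np.load(npz); m=cams.camera_model('wrist'); T=np.eye(4);T[:3,:3]=d['R'];T[:3,3]=d['p'];W=np.linalg.inv(T@m['T_tool_cam']); p=W[:3,:3]@np.array(X)+W[:3,3]
    return np.array([m['fx']*p[0]/p[2]+m['cx'],m['fy']*p[1]/p[2]+m['cy']])
E
python3 - <<'E'
from h import *
f='w4.npz'
A=wz(f,(282.5,44.5),.056);B=wz(f,(288.3,310),.056); d=B-A; print(A,B,np.linalg.norm(d),np.degrees(np.arctan2(d[1],d[0])),(A+B)/2)
print('width',np.linalg.norm(wz(f,(265,44),.056)-wz(f,(300.5,44),.056)),np.linalg.norm(wz(f,(273.5,310),.056)-wz(f,(303,310),.056)))
C=[wz(f,p,.01) for p in ((244,56),(323,54),(322,278),(253,281))]; print('rest',np.mean(C,0),np.linalg.norm(C[0]-C[3]),np.linalg.norm(C[0]-C[1]), np.degrees(np.arctan2(*(C[2]+C[3]-C[0]-C[1])[[1,0]])))
for p in ((245,322),(200,373),(160,263)): print('scoop',wz(f,p,.035))
s=monitor.sense(); print(s['ee_pos'],s['qvel'])
E
```

```text
[ 0.4121 -0.3437  0.056 ] [ 0.6269 -0.3102  0.056 ] 0.2174116177005421 8.87508159139734 [ 0.5195 -0.3269  0.056 ]
width 0.02590717975972414 0.026291061203395978
rest [ 0.5159 -0.327   0.01  ] 0.21134001954766585 0.06773644102116891 8.65325526694557
scoop [ 0.6578 -0.3479  0.035 ]
scoop [ 0.7219 -0.387   0.035 ]
scoop [ 0.6067 -0.432   0.035 ]
[ 0.5279 -0.3263  0.192 ] [ 0.057  -0.0321 -0.0328  0.0266  0.0219  0.0229]
```

```bash
python3 -c "
from h import *
to(.544,-.323,.1)"
```

```text
pos [ 0.5279 -0.3263  0.192 ] psi 97.64418735340551 q [ -34.827     8.3684   71.0966   -0.0612  100.7652 -132.4827] cm tool [9.1924 0.092  1.6749] rows>= 2.279078274766047 t 3.6833 F [-0.3787  0.9464  0.5086] w 0.08536150323950742
```

Request:
apply_moves(steps=[{"linear": [2.3, 0.02, 0.4], "turn": -0.016}, {"linear": [2.3, 0.02, 0.4], "turn": 0}, {"linear": [2.3, 0.02, 0.4], "turn": 0}, {"linear": [2.3, 0.02, 0.45], "turn": 0}, {"linear": [0, 0, 0], "turn": 0}], grip=5.5)

```text
t: 4.1
ee_pos: [0.5454, -0.3181, 0.0977]
tool_rot: [[-0.006, -0.155, 0.988], [0.004, 0.988, 0.155], [-1.0, 0.005, -0.005]]
contact_force: [-0.2, 0.7, -0.9]
grip_width: 0.055
```

```bash
python3 -c "
from h import *
to(.544,-.323,.026)"
```

```text
pos [ 0.5454 -0.3181  0.0977] psi 98.91346210487215 q [ -33.3529   11.1993   77.508     0.022    91.701  -132.2665] cm tool [ 7.1723 -0.496  -0.1786] rows>= 1.7540701859144656 t 4.1 F [-0.2052  0.6502 -0.8786] w 0.0549929676440195
```

Request:
apply_moves(steps=[{"linear": [1.5, -0.2, -0.1], "turn": 0}, {"linear": [1.5, 0, 0], "turn": 0}, {"linear": [0, 0, 0], "turn": 0}, {"linear": [0, 0, 0], "turn": 0}])

```text
t: 4.43
ee_pos: [0.5463, -0.322, 0.0736]
tool_rot: [[0.0, -0.155, 0.988], [-0.0, 0.988, 0.155], [-1.0, -0.0, 0.0]]
contact_force: [-0.5, -0.2, 0.2]
grip_width: 0.0553
```

```bash
python3 -c "
from h import *
to(.544,-.323,.026)"
```

```text
pos [ 0.5463 -0.322   0.0736] psi 98.89038444995163 q [ -33.5914   11.8663   79.223     0.0007   88.8955 -132.4818] cm tool [ 4.7636 -0.0583 -0.2455] rows>= 1.163494446363045 t 4.4333 F [-0.4527 -0.1601  0.2015] w 0.05527921200189548
```

Request:
apply_moves(steps=[{"linear": [1.6, -0.05, -0.1], "turn": 0}, {"linear": [1.6, 0, -0.1], "turn": 0}, {"linear": [1.6, 0, 0], "turn": 0}, {"linear": [0, 0, 0], "turn": 0}, {"linear": [0, 0, 0], "turn": 0}])

```text
t: 4.85
ee_pos: [0.5448, -0.323, 0.0255]
tool_rot: [[0.0, -0.155, 0.988], [-0.0, 0.988, 0.155], [-1.0, -0.0, 0.0]]
contact_force: [0.5, -0.0, 1.0]
grip_width: 0.055
```

Request:
apply_moves(steps=[{"linear": [0, 0, 0], "turn": 0}, {"linear": [0, 0, 0], "turn": 0}, {"linear": [0, 0, 0], "turn": 0}, {"linear": [0, 0, 0], "turn": 0}, {"linear": [0, 0, 0], "turn": 0}], grip=1.5)

```text
t: 5.27
ee_pos: [0.5458, -0.3237, 0.0268]
tool_rot: [[0.003, -0.155, 0.988], [-0.002, 0.988, 0.155], [-1.0, -0.002, 0.003]]
contact_force: [-1.0, 0.1, 6.4]
grip_width: 0.0252
```

```bash
python3 -c "
from h import *
to(.544,-.323,.026)"
```

```text
pos [ 0.5458 -0.3237  0.0268] psi 98.89338778621793 q [ -33.7441   13.3933   82.3329    0.0049   84.0605 -132.6382] cm tool [ 0.0822  0.0939 -0.1652] rows>= 0.050501688847047595 t 5.2667 F [-1.031   0.1479  6.3683] w 0.025155078291155392
```

Request:
apply_moves(steps=[{"linear": [-1, 0, 0], "turn": 0}, {"linear": [-2, 0, 0], "turn": 0}, {"linear": [-2, 0, 0], "turn": 0}, {"linear": [-2, 0, 0], "turn": 0}, {"linear": [-1, 0, 0], "turn": 0}])

```text
t: 5.68
ee_pos: [0.5452, -0.3234, 0.1071]
tool_rot: [[0.002, -0.155, 0.988], [-0.001, 0.988, 0.155], [-1.0, -0.002, 0.002]]
contact_force: [0.8, -0.7, -3.8]
grip_width: 0.0251
```

```bash
python3 -c "
from h import *
to(.55,-.175,.11)"
```

```text
pos [ 0.5452 -0.3234  0.1071] psi 98.89394797062282 q [ -33.7479   10.8732   76.9163    0.0026   92.0642 -132.6418] cm tool [-0.3069 14.5832  2.7674] rows>= 3.6211255315223347 t 5.6833 F [ 0.7831 -0.6952 -3.7773] w 0.025067512035472056
```

Request:
apply_moves(steps=[{"linear": [0, 2.8, 0.4], "turn": 0}, {"linear": [0, 2.8, 0.4], "turn": 0}, {"linear": [0, 2.8, 0.4], "turn": 0}, {"linear": [0, 2.8, 0.4], "turn": 0}, {"linear": [0, 2.8, 0.4], "turn": 0}])

```text
t: 6.1
ee_pos: [0.5421, -0.1802, 0.1034]
tool_rot: [[-0.001, -0.154, 0.988], [0.001, 0.988, 0.154], [-1.0, 0.001, -0.001]]
contact_force: [0.5, 0.5, -4.0]
grip_width: 0.0251
```

Request:
apply_moves(steps=[{"linear": [0, 0, 0], "turn": -0.09}, {"linear": [0, 0, 0], "turn": -0.12}, {"linear": [0, 0, 0], "turn": -0.12}, {"linear": [0, 0, 0], "turn": -0.12}, {"linear": [0, 0, 0], "turn": -0.1}])

```text
t: 6.52
ee_pos: [0.5435, -0.1784, 0.1035]
tool_rot: [[-0.003, -0.644, 0.765], [-0.003, 0.765, 0.644], [-1.0, -0.0, -0.004]]
contact_force: [0.4, -0.4, -4.0]
grip_width: 0.0253
```

```bash
python3 -c "
from h import *
to(.559-.006,-.1644-.005,.10)"
```

```text
pos [ 0.5435 -0.1784  0.1035] psi 130.1174582417774 q [ -21.4604    1.7329   87.0959   -0.2039   91.2638 -151.5821] cm tool [0.3417 0.0767 1.3102] rows>= 0.33078135847716705 t 6.5167 F [ 0.4068 -0.4132 -4.0334] w 0.025253805338984036
```

Request:
apply_moves(steps=[{"linear": [1, 0.05, 0.5], "turn": 0}, {"linear": [1, 0.03, 0.4], "turn": 0}, {"linear": [1, 0, 0.4], "turn": 0}, {"linear": [0.5, 0, 0], "turn": -0.008}, {"linear": [0, 0, 0], "turn": 0}])

```text
t: 6.93
ee_pos: [0.5522, -0.1686, 0.066]
tool_rot: [[-0.006, -0.651, 0.759], [-0.001, 0.759, 0.651], [-1.0, 0.003, -0.005]]
contact_force: [-0.1, 0.0, -3.6]
grip_width: 0.025
```

```bash
cat >> h.py <<'E'
PIV=np.array([.7067,-.037]); TH=np.radians(220.8); G2M=.0835
def lev(th=None):
    th=TH if th is None else th
    s=monitor.sense(); R=s['tool_rot']; b=R[:2,2]; b=b/np.linalg.norm(b); m=s['ee_pos'][:2]+b*G2M
    u=np.array([np.cos(th),np.sin(th)]); v=np.array([-u[1],u[0]]); d=m-PIV
    print('mouth r %.4f lat %.4f (stub end .095) grip lat %.4f bar ang %.2f (lever %.2f)'%(d@u,d@v,(s['ee_pos'][:2]-PIV)@v,np.degrees(np.arctan2(b[1],b[0])),np.degrees(th)-180),'tcp',s['ee_pos'],'F',s['contact_force'],'M',s['torque'],'q6',np.degrees(s['qpos'][5]),'t',s['t'],'w',s['grip_width'],'lat axis in tool',R.T@np.r_[v,0])
E
python3 - <<'E'
from h import *
lev()
snap('scene','s5.png'); snap('top','t5.png'); s=monitor.sense(); np.savez('w5.npz',R=s['tool_rot'],p=s['ee_pos']); snap('wrist','w5.png')
lev()
a=cv2.imread('pics/s5.png'); b=cv2.imread('pics/t5.png')
cv2.imwrite('pics/c5.png',cv2.hconcat([cv2.resize(a[190:290,180:280],None,fx=4,fy=4,interpolation=cv2.INTER_CUBIC),cv2.resize(b[110:210,250:350],None,fx=4,fy=4,interpolation=cv2.INTER_CUBIC)]))
E
```

```text
mouth r 0.1195 lat -0.0010 (stub end .095) grip lat -0.0013 bar ang 40.61 (lever 40.80) tcp [ 0.5522 -0.1686  0.066 ] F [-0.1406  0.0079 -3.6198] M [ 0.0891 -0.1173  0.006 ] q6 -150.8479846177474 t 6.9333 w 0.025025858544231793 lat axis in tool [-0.0029 -1.      0.0034]
mouth r 0.1190 lat 0.0006 (stub end .095) grip lat 0.0002 bar ang 40.53 (lever 40.80) tcp [ 0.5535 -0.1695  0.0693] F [ 0.0773  0.3382 -3.9501] M [ 0.0911 -0.134  -0.0237] q6 -150.80254361034196 t 7.0833 w 0.025005928482166016 lat axis in tool [ 0.0015 -1.      0.0048]
```

View pics/c5.png

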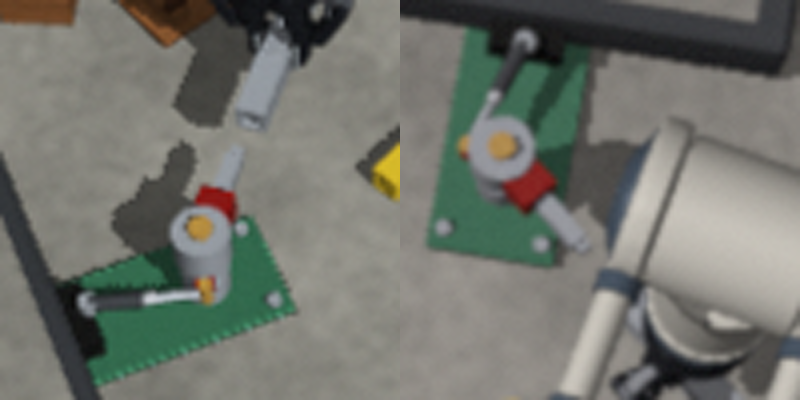

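View pics/w5.png

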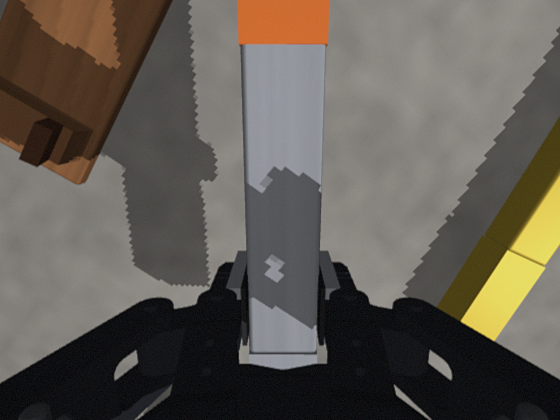

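```bash
python3 - <<'E'
from h import *
lev()
s=monitor.sense(); b=s['tool_rot'][:,2]; g=s['ee_pos']+np.array([0,0,.0172]); M=g+b*G2M
# mouth face corners
lat=s['tool_rot'][:,1]
for dy in(-13,13):
  for dz in (-13,13): print('mouth corner',dy,dz,(proj('scene',M+lat*dy/1e3+np.array([0,0,dz/1e3]))-[180,190])*4)
u=np.r_[np.cos(TH),np.sin(TH),0]; v=np.array([-u[1],u[0],0]); P=np.r_[PIV,.075]
print('stub end',(proj('scene',P+u*.095)-[180,190])*4, 'shoulder top corners',[(proj('scene',P+u*.045+v*k+np.array([0,0,.015]))-[180,190])*4 for k in (-.015,.015)])
print('top stub end',(proj('top',P+u*.095)-[250,110])*4,[(proj('top',P+u*.045+v*k+np.array([0,0,.015]))-[250,110])*4 for k in (-.015,.015)])
a=cv2.imread('pics/s5.png')
cv2.imwrite('pics/c5b.png',cv2.resize(a[195:255,210:270],None,fx=10,fy=10,interpolation=cv2.INTER_CUBIC))
E
```

```text
mouth r 0.1190 lat 0.0006 (stub end .095) grip lat 0.0002 bar ang 40.53 (lever 40.80) tcp [ 0.5535 -0.1695  0.0693] F [ 0.0773  0.3382 -3.9501] M [ 0.0911 -0.134  -0.0237] q6 -150.80254361034196 t 7.0833 w 0.025005928482166016 lat axis in tool [ 0.0015 -1.      0.0048]
mouth corner -13 -13 [229.683  123.1223]
mouth corner -13 13 [227.9016 104.802 ]
mouth corner 13 -13 [259.0522 130.3903]
mouth corner 13 13 [257.6087 112.1091]
stub end [235.7113 148.2128] shoulder top corners [array([232.4232, 190.2186]), array([197.4978, 181.5653])]
top stub end [184.7181 246.0128] [array([124.9149, 202.11  ]), array([156.6179, 176.4031])]
```

View pics/c5b.png

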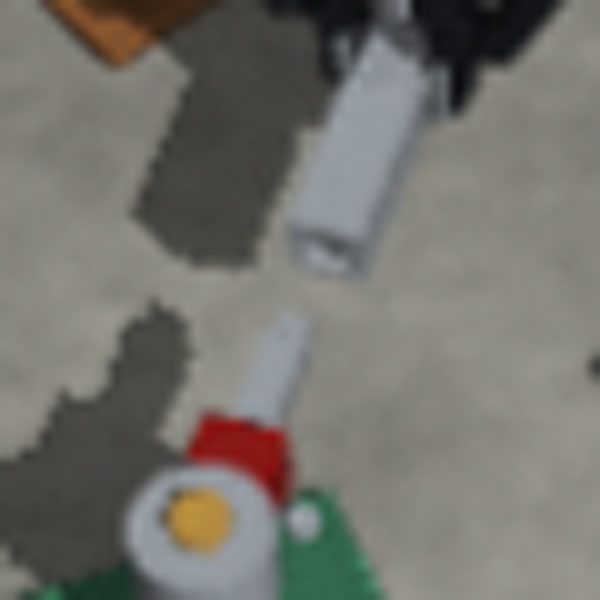

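```bash
cat > ov.py <<'E'
from h import *
import sys
def overlay(cam,img,out,box,sc,th=TH,g2m=G2M,zoff=.0172,sense=None,rest=None):
    s=sense; x0,y0,x1,y1=box
    c=cv2.resize(img[y0:y1,x0:x1],None,fx=sc,fy=sc,interpolation=cv2.INTER_CUBIC)
    def q(X): p=proj(cam,X); return tuple(int(round(t)) for t in ((p+.5-[x0,y0])*sc-.5))
    def boxw(o,ax,ay,az,xr,yr,zr,col):
        pts={(i,j,k):q(o+ax*xr[i]/1e3+ay*yr[j]/1e3+az*zr[k]/1e3) for i in(0,1) for j in (0,1) for k in (0,1)}
        for a in pts:
            for b in pts:
                if a<b and sum(m!=n for m,n in zip(a,b))==1: cv2.line(c,pts[a],pts[b],col,1)
    Z=np.array([0,0,1.])
    u=np.r_[np.cos(th),np.sin(th),0]; v=np.array([-u[1],u[0],0]); P=np.r_[PIV,.075]
    boxw(P,u,v,Z,(20,45),(-15,15),(-15,15),(0,255,255)); boxw(P,u,v,Z,(45,87),(-7,7),(-7,7),(0,255,0)); boxw(P,u,v,Z,(87,95),(-5,5),(-5,5),(0,255,0))
    if s is not None:
        b=s['tool_rot'][:,2]; l=s['tool_rot'][:,1]; g=s['ee_pos']+Z*zoff
        boxw(g,b,l,Z,(g2m*1e3-220,g2m*1e3),(-13,13),(-13,13),(255,0,255)); boxw(g,b,l,Z,(g2m*1e3-60,g2m*1e3),(-9,9),(-9,9),(255,120,0))
    cv2.imwrite(out,c)
E
python3 - <<'E'
from ov import *
s=monitor.sense(); im=snap('scene','s6.png'); print(s['qvel'],s['ee_pos'])
overlay('scene',cv2.imread('pics/s6.png'),'pics/o6.png',(210,190,270,250),10,sense=s)
E
```

```text
[-0.0035 -0.01   -0.0133  0.0013 -0.0009  0.0024] [ 0.5535 -0.1695  0.0693]
```

View pics/o6.png

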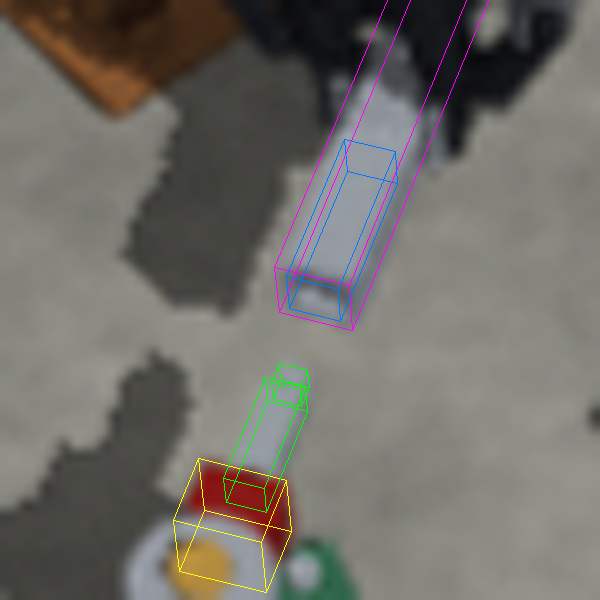

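```bash
python3 - <<'E'
from ov import *
a=cv2.imread('pics/s6.png'); s=monitor.sense()
overlay('scene',a,'pics/o6b.png',(232,194,256,224),20,sense=s)
b=cv2.imread('pics/o6b.png'); c=cv2.resize(a[194:224,232:256],None,fx=20,fy=20,interpolation=cv2.INTER_NEAREST)
cv2.imwrite('pics/o6c.png',cv2.resize(cv2.hconcat([c,b]),(800,500)))
E
```

```text
(no output)
```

View pics/o6c.png

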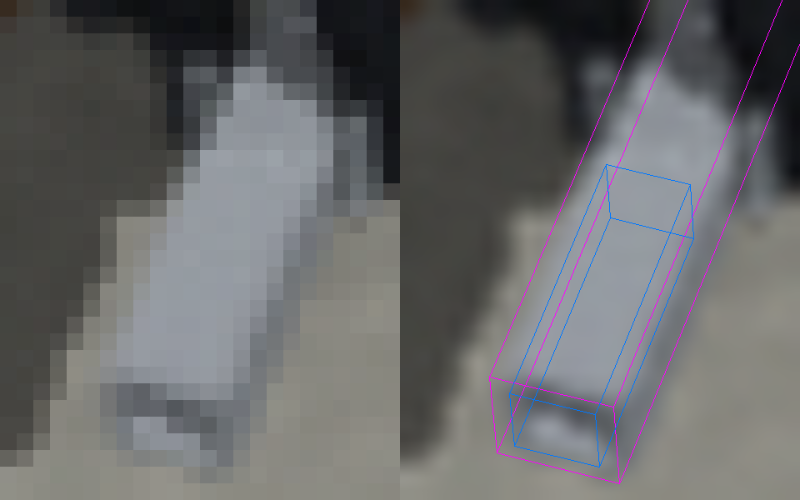

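```bash
python3 - <<'E'
from ov import *
a=cv2.imread('pics/s6.png'); s=monitor.sense()
bx=(226,222,250,252)
overlay('scene',a,'pics/o6b.png',bx,20,sense=s)
b=cv2.imread('pics/o6b.png'); c=cv2.resize(a[bx[1]:bx[3],bx[0]:bx[2]],None,fx=20,fy=20,interpolation=cv2.INTER_NEAREST)
cv2.imwrite('pics/o6d.png',cv2.resize(cv2.hconcat([c,b]),(800,500)))
E
```

```text
(no output)
```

View pics/o6d.png

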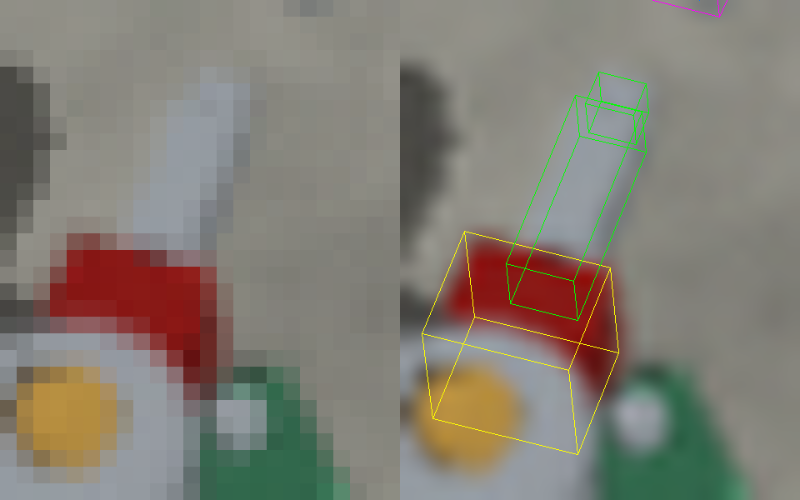

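The scene overlay puts the lever on its model, but shows the bar about 2–3 mm further left than the kinematics say. I'll shift it 1 mm to the right as a compromise, lower to lever height and creep in.

Request:
apply_moves(steps=[{"linear": [0.4, -0.1, 0.2], "turn": 0}, {"linear": [0.4, 0, 0.2], "turn": 0}, {"linear": [0.35, 0, 0.1], "turn": 0}, {"linear": [0, 0, 0], "turn": 0}, {"linear": [0, 0, 0], "turn": 0}])

```text
t: 7.55
ee_pos: [0.5577, -0.1667, 0.0571]
tool_rot: [[-0.002, -0.65, 0.76], [-0.003, 0.76, 0.65], [-1.0, -0.001, -0.003]]
contact_force: [-0.0, 0.1, -4.2]
grip_width: 0.0249
```

```bash
python3 - <<'E'
from ov import *
lev()
s=monitor.sense(); im=snap('scene','s7.png'); a=cv2.imread('pics/s7.png')
bx=(226,204,256,249)
c=cv2.resize(a[bx[1]:bx[3],bx[0]:bx[2]],None,fx=13,fy=13,interpolation=cv2.INTER_CUBIC)
overlay('scene',a,'pics/o7.png',bx,13,sense=s); cv2.imwrite('pics/o7.png',cv2.hconcat([c,cv2.imread('pics/o7.png')]))
E
```

```text
mouth r 0.1141 lat 0.0012 (stub end .095) grip lat 0.0008 bar ang 40.54 (lever 40.80) tcp [ 0.5577 -0.1667  0.0571] F [-0.0249  0.09   -4.2379] M [ 0.1171 -0.1613 -0.0061] q6 -150.41381863713187 t 7.55 w 0.024901472026414826 lat axis in tool [ 0.0006 -1.      0.0046]
```

View pics/o7.png

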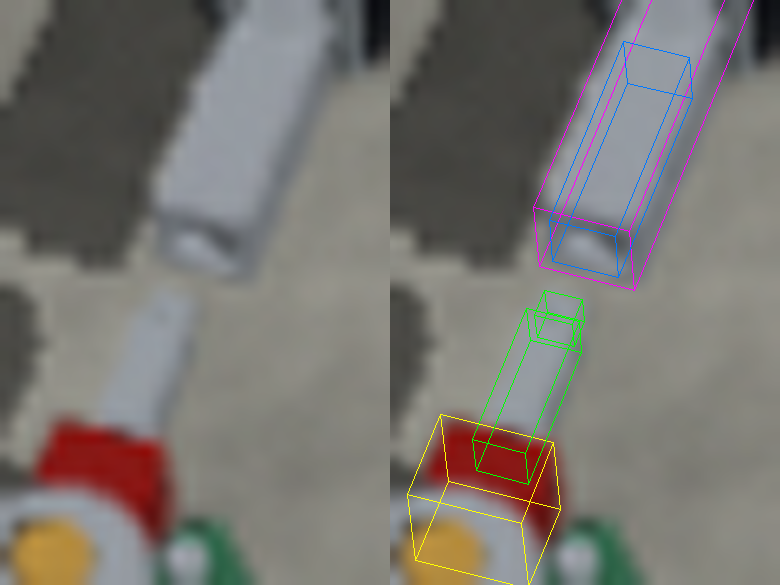

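Request:
apply_moves(steps=[{"linear": [0, 0, 0.5], "turn": 0}, {"linear": [0, 0, 0.5], "turn": 0}, {"linear": [0, 0, 0.4], "turn": -0.005}, {"linear": [0, 0, 0.3], "turn": 0}, {"linear": [0, 0, 0.3], "turn": 0}])

```text
t: 8.02
ee_pos: [0.5736, -0.1535, 0.0577]
tool_rot: [[-0.001, -0.654, 0.757], [-0.003, 0.757, 0.654], [-1.0, -0.002, -0.003]]
contact_force: [-0.2, 0.5, -3.2]
grip_width: 0.0251
```

```bash
python3 -c "
from h import *
lev()"
```

```text
mouth r 0.0934 lat 0.0011 (stub end .095) grip lat 0.0012 bar ang 40.84 (lever 40.80) tcp [ 0.5736 -0.1535  0.0577] F [-0.2103  0.4621 -3.1586] M [ 0.1125 -0.1713  0.0565] q6 -148.99160839106636 t 8.0167 w 0.025079579916578748 lat axis in tool [ 0.0016 -1.     -0.0007]
```

Request:
apply_moves(steps=[{"linear": [0, 0, 0.3], "turn": 0}, {"linear": [0, 0, 0.3], "turn": 0}, {"linear": [0, 0, 0.3], "turn": 0}, {"linear": [0, 0, 0], "turn": 0}])

```text
t: 8.35
ee_pos: [0.5804, -0.1476, 0.0576]
tool_rot: [[-0.001, -0.654, 0.757], [-0.003, 0.757, 0.654], [-1.0, -0.001, -0.003]]
contact_force: [0.4, 0.5, -3.5]
grip_width: 0.0249
```

```bash
python3 -c "
from h import *
lev()"
```

```text
mouth r 0.0844 lat 0.0011 (stub end .095) grip lat 0.0011 bar ang 40.84 (lever 40.80) tcp [ 0.5804 -0.1476  0.0576] F [ 0.4287  0.54   -3.531 ] M [ 0.036  -0.1328 -0.0226] q6 -148.2573159381495 t 8.35 w 0.024873751544033415 lat axis in tool [ 0.0015 -1.     -0.0007]
```

Request:
apply_moves(steps=[{"linear": [0, 0, 0.4], "turn": 0}, {"linear": [0, 0, 0.4], "turn": 0}, {"linear": [0, 0, 0.4], "turn": 0}, {"linear": [0, 0, 0], "turn": 0}])

```text
t: 8.68
ee_pos: [0.5896, -0.1396, 0.0576]
tool_rot: [[-0.001, -0.654, 0.756], [-0.003, 0.756, 0.654], [-1.0, -0.002, -0.002]]
contact_force: [-0.1, 0.6, -3.8]
grip_width: 0.0251
```

```bash
python3 -c "
from h import *
lev()"
```

```text
mouth r 0.0722 lat 0.0011 (stub end .095) grip lat 0.0011 bar ang 40.84 (lever 40.80) tcp [ 0.5896 -0.1396  0.0576] F [-0.0799  0.5877 -3.8417] M [ 0.1568 -0.0806  0.0287] q6 -147.27901983951534 t 8.6833 w 0.02511300427186131 lat axis in tool [ 0.0015 -1.     -0.0008]
```

Request:
apply_moves(steps=[{"linear": [0, 0, 0.4], "turn": 0}, {"linear": [0, 0, 0.4], "turn": 0}, {"linear": [0, 0, 0.4], "turn": 0}, {"linear": [0, 0, 0], "turn": 0}])

```text
t: 9.02
ee_pos: [0.5987, -0.1317, 0.0576]
tool_rot: [[-0.001, -0.654, 0.756], [-0.003, 0.756, 0.654], [-1.0, -0.001, -0.002]]
contact_force: [0.5, 1.4, -3.7]
grip_width: 0.025
```

```bash
python3 -c "
from h import *
lev()"
```

```text
mouth r 0.0601 lat 0.0010 (stub end .095) grip lat 0.0011 bar ang 40.84 (lever 40.80) tcp [ 0.5987 -0.1317  0.0576] F [ 0.5166  1.4419 -3.6877] M [ 0.1135 -0.0828  0.0046] q6 -146.33476014898955 t 9.0167 w 0.025015219629434208 lat axis in tool [ 0.0015 -1.     -0.0008]
```

Request:
apply_moves(steps=[{"linear": [0, 0, 0.3], "turn": 0}, {"linear": [0, 0, 0.3], "turn": 0}, {"linear": [0, 0, 0.2], "turn": 0}, {"linear": [0, 0, 0.1], "turn": 0}, {"linear": [0, 0, 0], "turn": 0}])

```text
t: 9.43
ee_pos: [0.6051, -0.1263, 0.0576]
tool_rot: [[-0.001, -0.654, 0.757], [-0.003, 0.757, 0.654], [-1.0, -0.002, -0.003]]
contact_force: [0.7, 0.2, -3.6]
grip_width: 0.025
```

```bash
python3 -c "
from h import *
lev()"
```

```text
mouth r 0.0517 lat 0.0011 (stub end .095) grip lat 0.0012 bar ang 40.83 (lever 40.80) tcp [ 0.6051 -0.1263  0.0576] F [ 0.6666  0.247  -3.6085] M [ 0.1485 -0.1235 -0.0049] q6 -145.6585096288186 t 9.4333 w 0.024980321883765255 lat axis in tool [ 0.0015 -1.     -0.0005]
```

Request:
apply_moves(steps=[{"linear": [0, 0, 0.15], "turn": 0}, {"linear": [0, 0, 0.15], "turn": 0}, {"linear": [0, 0, 0.1], "turn": 0}])

```text
t: 9.68
ee_pos: [0.6081, -0.1238, 0.0576]
tool_rot: [[-0.001, -0.654, 0.757], [-0.003, 0.757, 0.654], [-1.0, -0.002, -0.003]]
contact_force: [0.1, -0.7, -3.2]
grip_width: 0.0253
```

Request:
apply_moves(steps=[{"linear": [0, 0, 0.1], "turn": 0}, {"linear": [0, 0, 0.1], "turn": 0}])

```text
t: 9.85
ee_pos: [0.6095, -0.1225, 0.0575]
tool_rot: [[-0.001, -0.654, 0.757], [-0.003, 0.757, 0.654], [-1.0, -0.002, -0.003]]
contact_force: [0.1, 0.3, -3.2]
grip_width: 0.0251
```

```bash
python3 -c "
from h import *
lev()"
```

```text
mouth r 0.0459 lat 0.0012 (stub end .095) grip lat 0.0012 bar ang 40.81 (lever 40.80) tcp [ 0.6095 -0.1225  0.0575] F [ 0.0583  0.3031 -3.17  ] M [ 0.0927 -0.1027  0.0246] q6 -145.201839432373 t 9.85 w 0.02505099535560525 lat axis in tool [ 0.0015 -1.     -0.0002]
```

Not touching yet; I keep creeping in 1 mm at a time.

Request:
apply_moves(steps=[{"linear": [0, 0, 0.1], "turn": 0}, {"linear": [0, 0, 0], "turn": 0}])

```text
t: 10.02
ee_pos: [0.6104, -0.1217, 0.0575]
tool_rot: [[-0.001, -0.654, 0.757], [-0.003, 0.757, 0.654], [-1.0, -0.001, -0.003]]
contact_force: [-0.6, -0.1, -3.8]
grip_width: 0.0247
```

Request:
apply_moves(steps=[{"linear": [0, 0, 0.1], "turn": 0}, {"linear": [0, 0, 0], "turn": 0}])

```text
t: 10.18
ee_pos: [0.6111, -0.1211, 0.0575]
tool_rot: [[-0.001, -0.654, 0.757], [-0.003, 0.757, 0.654], [-1.0, -0.001, -0.003]]
contact_force: [0.3, 0.6, -3.8]
grip_width: 0.0253
```

Request:
apply_moves(steps=[{"linear": [0, 0, 0.1], "turn": 0}, {"linear": [0, 0, 0], "turn": 0}])

```text
t: 10.35
ee_pos: [0.6115, -0.1208, 0.0574]
tool_rot: [[-0.002, -0.653, 0.757], [-0.003, 0.757, 0.653], [-1.0, -0.001, -0.004]]
contact_force: [-2.3, -1.6, -3.1]
grip_width: 0.0253
```

```bash
python3 -c "
from h import *
lev()"
```

```text
mouth r 0.0433 lat 0.0012 (stub end .095) grip lat 0.0012 bar ang 40.80 (lever 40.80) tcp [ 0.6115 -0.1208  0.0574] F [-2.3166 -1.638  -3.1254] M [-0.0799  0.1269  0.0118] q6 -144.97683696542828 t 10.35 w 0.025286756156162705 lat axis in tool [ 0.0014 -1.     -0.0001]
```

Request:
apply_moves(steps=[{"linear": [0, 0, 0.1], "turn": 0}, {"linear": [0, 0, 0], "turn": 0}])

```text
t: 10.52
ee_pos: [0.6115, -0.1208, 0.0574]
tool_rot: [[-0.004, -0.653, 0.757], [-0.004, 0.757, 0.653], [-1.0, -0.001, -0.006]]
contact_force: [-4.6, -3.5, -2.3]
grip_width: 0.0252
```

```bash
python3 - <<'E'
from ov import *
lev()
s=monitor.sense(); im=snap('scene','s8.png'); a=cv2.imread('pics/s8.png')
bx=(200,190,260,270)
cv2.imwrite('pics/o8.png',cv2.resize(a[bx[1]:bx[3],bx[0]:bx[2]],None,fx=7,fy=7,interpolation=cv2.INTER_CUBIC))
E
```

```text
mouth r 0.0433 lat 0.0013 (stub end .095) grip lat 0.0013 bar ang 40.78 (lever 40.80) tcp [ 0.6115 -0.1208  0.0574] F [-4.5651 -3.4843 -2.2926] M [-0.3747  0.5781  0.0903] q6 -144.91077093160914 t 10.5167 w 0.025239748857506916 lat axis in tool [ 0.001  -1.      0.0003]
```

View pics/o8.png

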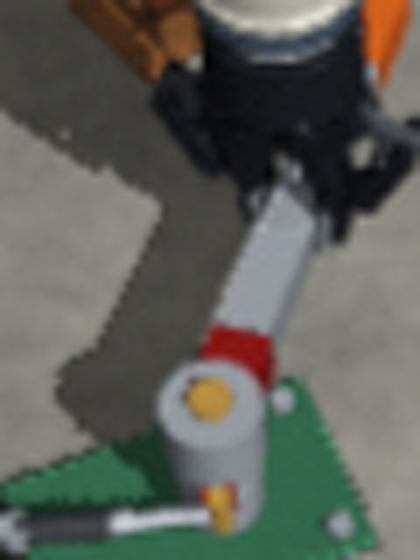

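The bar is home on the shoulder: axial push is 5.7 N and the mouth stops at r≈45 mm. In the view the mouth meets the red arm. Next is the swing, starting gently.

Request:
apply_moves(steps=[{"linear": [0, 0.25, -0.05], "turn": 0.02}, {"linear": [0, 0.25, 0], "turn": 0.02}, {"linear": [0, 0.25, 0], "turn": 0.02}, {"linear": [0, 0.25, 0], "turn": 0.02}])

```text
t: 10.9
ee_pos: [0.6053, -0.114, 0.0575]
tool_rot: [[-0.002, -0.589, 0.808], [-0.005, 0.808, 0.589], [-1.0, -0.003, -0.005]]
contact_force: [-2.4, -5.6, -4.5]
grip_width: 0.0248
```

```bash
cat >> h.py <<'E'
def sw():
    s=monitor.sense(); R=s['tool_rot']; b=R[:2,2]/np.linalg.norm(R[:2,2]); l=R[:2,1]; F=s['contact_force'].copy(); F[2]+=3.6
    ft=R.T@F; d=PIV-s['ee_pos'][:2]; r=np.hypot(*d); a=np.degrees(np.arctan2(d[1],d[0]))
    print('t %.2f swing tool %.1f pos %.1f deg | r %.4f(home .1268) | Fdown %.1f Fy %.1f Fz(axial) %.1f | q6 %.1f z %.4f Mz %.2f w %.4f'%(s['t'],40.8-np.degrees(np.arctan2(b[1],b[0])),40.8-a,r,ft[0],ft[1],ft[2],np.degrees(s['qpos'][5]),s['ee_pos'][2],s['torque'][2],s['grip_width']))
E
python3 -c "
from h import *
sw()"
```

```text
t 10.90 swing tool 4.7 pos 3.6 deg | r 0.1273(home .1268) | Fdown 0.9 Fy -3.2 Fz(axial) -5.2 | q6 -139.7 z 0.0575 Mz -0.14 w 0.0248
```

Request:
apply_moves(steps=[{"linear": [0, 0.4, 0], "turn": 0.03}, {"linear": [0, 0.4, 0], "turn": 0.03}, {"linear": [0, 0.4, 0], "turn": 0.03}, {"linear": [0, 0.4, 0], "turn": 0.03}, {"linear": [0, 0.4, 0], "turn": 0.03}])

```text
t: 11.32
ee_pos: [0.5946, -0.0972, 0.0574]
tool_rot: [[-0.002, -0.461, 0.888], [-0.006, 0.888, 0.461], [-1.0, -0.004, -0.004]]
contact_force: [-1.1, -6.2, -4.3]
grip_width: 0.0247
```

```bash
python3 -c "
from h import *
sw()"
```

```text
t 11.32 swing tool 13.4 pos 12.6 deg | r 0.1273(home .1268) | Fdown 0.7 Fy -5.0 Fz(axial) -3.8 | q6 -129.7 z 0.0574 Mz -0.24 w 0.0247
```

Request:
apply_moves(steps=[{"linear": [0, 0.4, 0.01], "turn": 0.03}, {"linear": [0, 0.4, 0.01], "turn": 0.03}, {"linear": [0, 0.4, 0.01], "turn": 0.03}, {"linear": [0, 0.4, 0.01], "turn": 0.03}, {"linear": [0, 0.4, 0.01], "turn": 0.03}])

```text
t: 11.73
ee_pos: [0.5866, -0.0786, 0.0574]
tool_rot: [[-0.002, -0.323, 0.946], [-0.005, 0.946, 0.323], [-1.0, -0.004, -0.004]]
contact_force: [-2.3, -6.5, -2.5]
grip_width: 0.0254
```

```bash
python3 -c "
from h import *
sw()"
```

```text
t 11.73 swing tool 22.0 pos 21.7 deg | r 0.1271(home .1268) | Fdown -1.1 Fy -5.5 Fz(axial) -4.3 | q6 -119.6 z 0.0574 Mz -0.27 w 0.0254
```

Request:
apply_moves(steps=[{"linear": [0, 0.4, 0.01], "turn": 0.03}, {"linear": [0, 0.4, 0.01], "turn": 0.03}, {"linear": [0, 0.4, 0.01], "turn": 0.03}, {"linear": [0, 0.4, 0.01], "turn": 0.03}, {"linear": [0, 0.4, 0.01], "turn": 0.03}])

```text
t: 12.15
ee_pos: [0.5817, -0.0591, 0.0573]
tool_rot: [[-0.002, -0.178, 0.984], [-0.005, 0.984, 0.178], [-1.0, -0.005, -0.003]]
contact_force: [-2.4, -6.0, -3.5]
grip_width: 0.0253
```

```bash
python3 -c "
from h import *
sw()"
```

```text
t 12.15 swing tool 30.6 pos 30.8 deg | r 0.1269(home .1268) | Fdown -0.0 Fy -5.5 Fz(axial) -3.5 | q6 -109.2 z 0.0573 Mz -0.25 w 0.0253
```

Request:
apply_moves(steps=[{"linear": [0, 0.38, 0.01], "turn": 0.03}, {"linear": [0, 0.38, 0.01], "turn": 0.03}, {"linear": [0, 0.38, 0.01], "turn": 0.03}, {"linear": [0, 0.38, 0.01], "turn": 0.03}, {"linear": [0, 0.38, 0.01], "turn": 0.03}])

```text
t: 12.57
ee_pos: [0.5799, -0.0411, 0.0573]
tool_rot: [[-0.002, -0.029, 1.0], [-0.007, 1.0, 0.029], [-1.0, -0.007, -0.003]]
contact_force: [-4.0, -9.8, -2.3]
grip_width: 0.0251
```

```bash
python3 -c "
from h import *
sw()"
```

```text
t 12.57 swing tool 39.1 pos 39.0 deg | r 0.1269(home .1268) | Fdown -1.2 Fy -9.7 Fz(axial) -4.3 | q6 -98.8 z 0.0573 Mz 0.09 w 0.0251
```

Request:
apply_moves(steps=[{"linear": [0, 0.38, 0.01], "turn": 0.03}, {"linear": [0, 0.38, 0.01], "turn": 0.03}, {"linear": [0, 0.38, 0.01], "turn": 0.03}])

```text
t: 12.82
ee_pos: [0.5799, -0.0302, 0.0573]
tool_rot: [[-0.003, 0.061, 0.998], [-0.008, 0.998, -0.061], [-1.0, -0.008, -0.003]]
contact_force: [-4.5, -10.9, -2.9]
grip_width: 0.0248
```

```bash
python3 -c "
from h import *
sw()"
```

```text
t 12.82 swing tool 44.3 pos 43.9 deg | r 0.1270(home .1268) | Fdown -0.6 Fy -11.2 Fz(axial) -3.8 | q6 -92.5 z 0.0573 Mz -0.01 w 0.0248
```

Request:
apply_moves(steps=[{"linear": [0, 0.26, 0.01], "turn": 0.02}, {"linear": [0, 0.26, 0.01], "turn": 0.02}, {"linear": [0, 0.26, 0.01], "turn": 0.02}])

```text
t: 13.07
ee_pos: [0.5805, -0.0227, 0.0573]
tool_rot: [[-0.004, 0.121, 0.993], [-0.008, 0.993, -0.121], [-1.0, -0.009, -0.003]]
contact_force: [-6.8, -10.6, -1.1]
grip_width: 0.0253
```

```bash
python3 -c "
from h import *
sw()"
```

```text
t 13.07 swing tool 47.7 pos 47.3 deg | r 0.1270(home .1268) | Fdown -2.4 Fy -11.3 Fz(axial) -5.5 | q6 -88.3 z 0.0573 Mz 0.01 w 0.0253
```

Request:
apply_moves(steps=[{"linear": [0, 0.26, 0.01], "turn": 0.02}, {"linear": [0, 0.26, 0.01], "turn": 0.02}, {"linear": [0, 0.26, 0.01], "turn": 0.02}])

```text
t: 13.32
ee_pos: [0.5817, -0.0151, 0.0573]
tool_rot: [[-0.004, 0.18, 0.984], [-0.008, 0.984, -0.18], [-1.0, -0.009, -0.003]]
contact_force: [-8.9, -11.3, 0.1]
grip_width: 0.0251
```

```bash
python3 -c "
from h import *
sw()"
```

```text
t 13.32 swing tool 51.2 pos 50.7 deg | r 0.1270(home .1268) | Fdown -3.6 Fy -12.8 Fz(axial) -6.8 | q6 -84.1 z 0.0573 Mz -0.05 w 0.0251
```

Request:
apply_moves(steps=[{"linear": [0, 0.25, -0.02], "turn": 0.02}, {"linear": [0, 0.25, -0.02], "turn": 0.02}, {"linear": [0, 0.25, 0], "turn": 0.02}])

```text
t: 13.57
ee_pos: [0.5832, -0.0077, 0.0573]
tool_rot: [[-0.003, 0.239, 0.971], [-0.008, 0.971, -0.239], [-1.0, -0.009, -0.001]]
contact_force: [-5.5, -11.0, -2.1]
grip_width: 0.0251
```

```bash
python3 -c "
from h import *
sw()"
```

```text
t 13.57 swing tool 54.6 pos 54.1 deg | r 0.1269(home .1268) | Fdown -1.4 Fy -12.1 Fz(axial) -2.7 | q6 -80.0 z 0.0573 Mz -0.13 w 0.0251
```

Request:
apply_moves(steps=[{"linear": [0, 0.25, 0.01], "turn": 0.02}, {"linear": [0, 0.25, 0], "turn": 0.02}, {"linear": [0, 0.25, 0], "turn": 0.02}])

```text
t: 13.82
ee_pos: [0.5852, -0.0004, 0.0573]
tool_rot: [[-0.003, 0.297, 0.955], [-0.008, 0.955, -0.297], [-1.0, -0.009, -0.001]]
contact_force: [-5.1, -11.0, -1.7]
grip_width: 0.0256
```

```bash
python3 -c "
from h import *
sw()"
```

```text
t 13.82 swing tool 58.1 pos 57.6 deg | r 0.1269(home .1268) | Fdown -1.8 Fy -12.1 Fz(axial) -1.6 | q6 -75.8 z 0.0573 Mz -0.17 w 0.0256
```

Request:
apply_moves(steps=[{"linear": [0, 0.25, 0], "turn": 0.02}, {"linear": [0, 0.25, 0], "turn": 0.02}, {"linear": [0, 0.25, 0], "turn": 0.02}])

```text
t: 14.07
ee_pos: [0.5876, 0.007, 0.0573]
tool_rot: [[-0.003, 0.354, 0.935], [-0.008, 0.935, -0.354], [-1.0, -0.008, -0.0]]
contact_force: [-5.3, -9.7, -0.9]
grip_width: 0.0251
```

```bash
python3 -c "
from h import *
sw()"
```

```text
t 14.07 swing tool 61.5 pos 61.1 deg | r 0.1269(home .1268) | Fdown -2.6 Fy -11.0 Fz(axial) -1.5 | q6 -71.6 z 0.0573 Mz -0.22 w 0.0251
```

Request:
apply_moves(steps=[{"linear": [0, 0.25, 0.02], "turn": 0.02}, {"linear": [0, 0.25, 0.01], "turn": 0.02}, {"linear": [0, 0.25, 0.01], "turn": 0.02}])

```text
t: 14.32
ee_pos: [0.5906, 0.0142, 0.0573]
tool_rot: [[-0.004, 0.409, 0.913], [-0.007, 0.913, -0.409], [-1.0, -0.008, -0.001]]
contact_force: [-5.9, -7.5, -0.6]
grip_width: 0.0254
```

```bash
python3 -c "
from h import *
sw()"
```

```text
t 14.32 swing tool 64.9 pos 64.6 deg | r 0.1269(home .1268) | Fdown -2.9 Fy -9.3 Fz(axial) -2.3 | q6 -67.5 z 0.0573 Mz -0.32 w 0.0254
```

Request:
apply_moves(steps=[{"linear": [0, 0.25, 0.01], "turn": 0.02}, {"linear": [0, 0.25, 0.01], "turn": 0.02}])

```text
t: 14.48
ee_pos: [0.5928, 0.0189, 0.0572]
tool_rot: [[-0.004, 0.445, 0.895], [-0.007, 0.895, -0.445], [-1.0, -0.008, -0.001]]
contact_force: [-6.4, -7.7, -1.1]
grip_width: 0.025
```

```bash
python3 -c "
from h import *
sw()"
```

```text
t 14.48 swing tool 67.2 pos 66.9 deg | r 0.1269(home .1268) | Fdown -2.4 Fy -9.8 Fz(axial) -2.3 | q6 -64.8 z 0.0572 Mz -0.40 w 0.0250
```

Request:
apply_moves(steps=[{"linear": [0, 0.2, 0.01], "turn": 0.025}, {"linear": [0, 0.25, 0.01], "turn": 0.025}])

```text
t: 14.65
ee_pos: [0.5954, 0.0239, 0.0572]
tool_rot: [[-0.003, 0.488, 0.873], [-0.005, 0.873, -0.489], [-1.0, -0.005, -0.0]]
contact_force: [-3.7, -2.9, -1.4]
grip_width: 0.0251
```

```bash
python3 -c "
from h import *
sw()"
```

```text
t 14.65 swing tool 70.0 pos 69.5 deg | r 0.1269(home .1268) | Fdown -2.2 Fy -4.3 Fz(axial) -1.8 | q6 -61.6 z 0.0572 Mz -0.05 w 0.0251
```

Request:
apply_moves(steps=[{"linear": [0, 0.25, 0.01], "turn": 0.022}, {"linear": [0, 0.25, 0.01], "turn": 0.022}])

```text
t: 14.82
ee_pos: [0.5982, 0.0287, 0.0572]
tool_rot: [[-0.002, 0.526, 0.851], [-0.004, 0.85, -0.526], [-1.0, -0.005, -0.0]]
contact_force: [-3.8, -1.6, -2.6]
grip_width: 0.0252
```

```bash
python3 -c "
from h import *
sw()"
```

```text
t 14.82 swing tool 72.5 pos 72.0 deg | r 0.1269(home .1268) | Fdown -1.0 Fy -3.3 Fz(axial) -2.4 | q6 -58.6 z 0.0572 Mz -0.13 w 0.0252
```

Request:
apply_moves(steps=[{"linear": [0, 0.2, 0.01], "turn": 0.017}, {"linear": [0, 0.2, 0.01], "turn": 0.017}])

```text
t: 14.98
ee_pos: [0.6008, 0.0327, 0.0571]
tool_rot: [[-0.002, 0.554, 0.833], [-0.003, 0.833, -0.554], [-1.0, -0.003, -0.0]]
contact_force: [-3.7, -0.0, -2.4]
grip_width: 0.0252
```

```bash
python3 -c "
from h import *
sw()"
```

```text
t 14.98 swing tool 74.4 pos 74.1 deg | r 0.1268(home .1268) | Fdown -1.2 Fy -2.1 Fz(axial) -3.1 | q6 -56.4 z 0.0571 Mz -0.06 w 0.0252
```

Request:
apply_moves(steps=[{"linear": [0, 0.2, 0.01], "turn": 0.017}, {"linear": [0, 0.2, 0.01], "turn": 0.017}])

```text
t: 15.15
ee_pos: [0.6036, 0.0364, 0.0571]
tool_rot: [[-0.001, 0.582, 0.814], [-0.002, 0.814, -0.582], [-1.0, -0.002, 0.0]]
contact_force: [-2.4, 2.3, -2.4]
grip_width: 0.0252
```

```bash
python3 -c "
from h import *
sw()"
```

```text
t 15.15 swing tool 76.4 pos 76.3 deg | r 0.1266(home .1268) | Fdown -1.2 Fy 0.5 Fz(axial) -3.3 | q6 -54.1 z 0.0571 Mz 0.01 w 0.0252
```

Request:
apply_moves(steps=[{"linear": [0, 0.2, 0], "turn": 0.016}, {"linear": [0, 0.2, 0], "turn": 0.016}])

```text
t: 15.32
ee_pos: [0.6062, 0.04, 0.0571]
tool_rot: [[-0.001, 0.607, 0.795], [-0.001, 0.795, -0.607], [-1.0, -0.001, 0.0]]
contact_force: [-1.0, 4.3, -2.5]
grip_width: 0.0252
```

```bash
python3 -c "
from h import *
sw()"
```

```text
t 15.32 swing tool 78.2 pos 78.2 deg | r 0.1266(home .1268) | Fdown -1.1 Fy 2.8 Fz(axial) -3.4 | q6 -52.0 z 0.0571 Mz 0.12 w 0.0252
```

Request:
apply_moves(steps=[{"linear": [0, 0.2, 0], "turn": 0.016}, {"linear": [0, 0.2, 0], "turn": 0.016}])

```text
t: 15.48
ee_pos: [0.6088, 0.0435, 0.0571]
tool_rot: [[-0.0, 0.632, 0.775], [-0.001, 0.775, -0.632], [-1.0, -0.001, 0.0]]
contact_force: [0.6, 5.5, -3.9]
grip_width: 0.0254
```

```bash
python3 -c "
from h import *
sw()"
```

```text
t 15.48 swing tool 80.0 pos 80.2 deg | r 0.1268(home .1268) | Fdown 0.3 Fy 4.6 Fz(axial) -3.0 | q6 -49.9 z 0.0571 Mz 0.01 w 0.0254
```

Request:
apply_moves(steps=[{"linear": [0, 0.18, 0], "turn": 0.015}, {"linear": [0, 0.18, 0], "turn": 0.015}])

```text
t: 15.65
ee_pos: [0.6108, 0.0455, 0.057]
tool_rot: [[-0.001, 0.655, 0.755], [-0.002, 0.755, -0.655], [-1.0, -0.002, 0.001]]
contact_force: [-2.9, 2.8, -2.2]
grip_width: 0.0254
```

```bash
python3 -c "
from h import *
sw()"
```

```text
t 15.65 swing tool 81.7 pos 81.5 deg | r 0.1265(home .1268) | Fdown -1.4 Fy 0.2 Fz(axial) -4.0 | q6 -47.9 z 0.0570 Mz 0.04 w 0.0254
```

Request:
apply_moves(steps=[{"linear": [0, 0.18, 0], "turn": 0.015}, {"linear": [0, 0.18, 0], "turn": 0.015}])

```text
t: 15.82
ee_pos: [0.6126, 0.0475, 0.057]
tool_rot: [[-0.002, 0.678, 0.735], [-0.003, 0.735, -0.678], [-1.0, -0.004, 0.0]]
contact_force: [-5.3, 1.0, -1.3]
grip_width: 0.025
```

```bash
python3 -c "
from h import *
sw()"
```

```text
t 15.82 swing tool 83.5 pos 82.7 deg | r 0.1265(home .1268) | Fdown -2.3 Fy -2.9 Fz(axial) -4.6 | q6 -45.9 z 0.0570 Mz -0.12 w 0.0250
```

Request:
apply_moves(steps=[{"linear": [0, 0.15, -0.02], "turn": 0.012}, {"linear": [0, 0, 0], "turn": 0}])

```text
t: 15.98
ee_pos: [0.6133, 0.0485, 0.057]
tool_rot: [[-0.003, 0.687, 0.727], [-0.004, 0.727, -0.687], [-1.0, -0.005, 0.0]]
contact_force: [-4.5, 1.2, -1.5]
grip_width: 0.0251
```

```bash
python3 -c "
from h import *
sw()"
```

```text
t 15.98 swing tool 84.2 pos 83.3 deg | r 0.1266(home .1268) | Fdown -2.1 Fy -2.2 Fz(axial) -4.1 | q6 -45.1 z 0.0570 Mz -0.16 w 0.0251
```

Request:
apply_moves(steps=[{"linear": [0, 0.12, -0.01], "turn": 0.01}, {"linear": [0, 0, 0], "turn": 0}])

```text
t: 16.15
ee_pos: [0.6139, 0.0493, 0.057]
tool_rot: [[-0.003, 0.694, 0.72], [-0.004, 0.72, -0.694], [-1.0, -0.005, 0.0]]
contact_force: [-5.8, 1.1, -0.6]
grip_width: 0.025
```

```bash
python3 - <<'E'
from h import *
sw()
snap('scene','s9.png'); a=cv2.imread('pics/s9.png')
bx=(180,210,270,300)
cv2.imwrite('pics/o9.png',cv2.resize(a[bx[1]:bx[3],bx[0]:bx[2]],None,fx=6,fy=6,interpolation=cv2.INTER_CUBIC))
snap('top','t9.png'); b=cv2.imread('pics/t9.png'); cv2.imwrite('pics/ot9.png',cv2.resize(b[100:200,230:330],None,fx=6,fy=6,interpolation=cv2.INTER_CUBIC))
E
```

```text
t 16.15 swing tool 84.8 pos 83.7 deg | r 0.1267(home .1268) | Fdown -3.0 Fy -3.3 Fz(axial) -5.0 | q6 -44.5 z 0.0570 Mz -0.18 w 0.0250
```

View pics/o9.png

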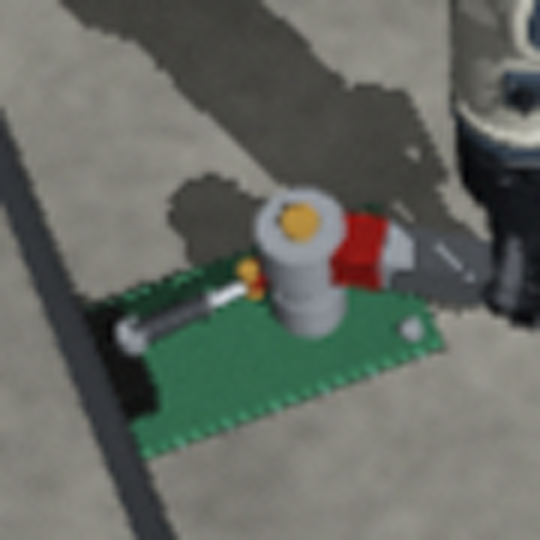

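View pics/ot9.png

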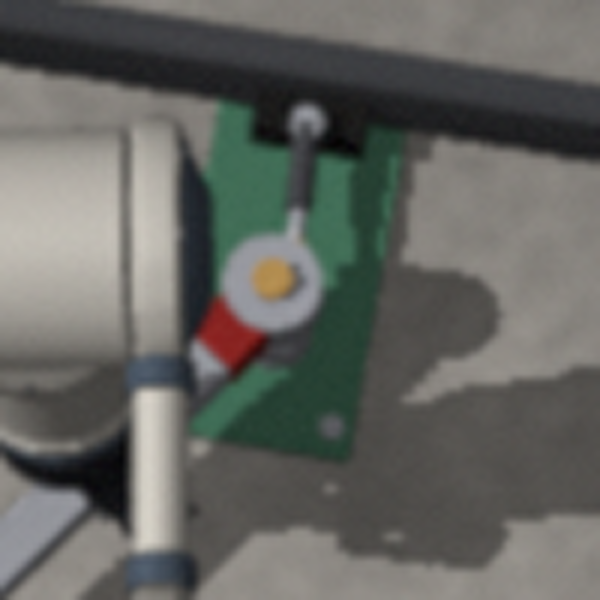

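Request:
apply_moves(steps=[{"linear": [0, 0.15, 0], "turn": 0.012}, {"linear": [0, 0, 0], "turn": 0}])

```text
t: 16.42
ee_pos: [0.6147, 0.0503, 0.057]
tool_rot: [[-0.004, 0.703, 0.711], [-0.004, 0.711, -0.703], [-1.0, -0.005, -0.0]]
contact_force: [-6.2, 1.7, 0.0]
grip_width: 0.025
```

```bash
python3 -c "
from h import *
sw()"
```

```text
t 16.42 swing tool 85.5 pos 84.3 deg | r 0.1268(home .1268) | Fdown -3.6 Fy -3.2 Fz(axial) -5.6 | q6 -43.7 z 0.0570 Mz -0.25 w 0.0250
```

Request:
apply_moves(steps=[{"linear": [0, 0.15, 0], "turn": 0.012}, {"linear": [0, 0, 0], "turn": 0}])

```text
t: 16.58
ee_pos: [0.6151, 0.0507, 0.0569]
tool_rot: [[-0.006, 0.711, 0.703], [-0.005, 0.703, -0.711], [-1.0, -0.008, -0.0]]
contact_force: [-10.3, -2.0, 1.0]
grip_width: 0.025
```

```bash
python3 -c "
from h import *
sw()"
```

```text
t 16.58 swing tool 86.2 pos 84.5 deg | r 0.1269(home .1268) | Fdown -4.5 Fy -8.8 Fz(axial) -5.8 | q6 -42.9 z 0.0569 Mz 0.01 w 0.0250
```

The stop is felt: Fy jumps to −8.8 N while the motion stalls. The link's swing in the top view is about 0.38 rad. Easing off now.

Request:
apply_moves(steps=[{"linear": [0, -0.15, -0.1], "turn": -0.01}, {"linear": [0, -0.1, -0.05], "turn": -0.005}, {"linear": [0, 0, 0], "turn": 0}])

```text
t: 16.83
ee_pos: [0.6142, 0.0505, 0.057]
tool_rot: [[-0.0, 0.7, 0.714], [-0.004, 0.714, -0.7], [-1.0, -0.003, 0.002]]
contact_force: [-0.7, -1.4, -3.7]
grip_width: 0.0253
```

```bash
python3 -c "
from h import *
sw()"
```

```text
t 16.83 swing tool 85.2 pos 84.2 deg | r 0.1273(home .1268) | Fdown 0.1 Fy -1.5 Fz(axial) 0.4 | q6 -43.9 z 0.0570 Mz -0.03 w 0.0253
```

Request:
apply_moves(steps=[{"linear": [0, -0.03, -0.3], "turn": 0}, {"linear": [0, 0, -0.3], "turn": 0}, {"linear": [0, 0, -0.4], "turn": 0}, {"linear": [0, 0, 0], "turn": 0}])

```text
t: 17.17
ee_pos: [0.606, 0.0584, 0.057]
tool_rot: [[-0.002, 0.699, 0.715], [-0.003, 0.715, -0.699], [-1.0, -0.003, 0.001]]
contact_force: [-1.1, -0.1, -3.7]
grip_width: 0.0251
```

```bash
python3 -c "
from h import *
sw()"
```

```text
t 17.17 swing tool 85.2 pos 84.2 deg | r 0.1388(home .1268) | Fdown 0.1 Fy -0.8 Fz(axial) -0.7 | q6 -43.2 z 0.0570 Mz 0.01 w 0.0251
```

Request:
apply_moves(steps=[{"linear": [0, 0, -0.4], "turn": 0}, {"linear": [0, 0, -0.4], "turn": 0}, {"linear": [0, 0, -0.4], "turn": 0}, {"linear": [0, 0, 0], "turn": 0}])

```text
t: 17.5
ee_pos: [0.5973, 0.0669, 0.057]
tool_rot: [[-0.002, 0.699, 0.715], [-0.003, 0.715, -0.699], [-1.0, -0.003, 0.001]]
contact_force: [-0.4, -0.1, -2.0]
grip_width: 0.0248
```

```bash
python3 -c "
from h import *
sw()"
```

```text
t 17.50 swing tool 85.2 pos 84.3 deg | r 0.1509(home .1268) | Fdown -1.6 Fy -0.4 Fz(axial) -0.3 | q6 -42.4 z 0.0570 Mz -0.06 w 0.0248
```

Coming off freely.

Request:
apply_moves(steps=[{"linear": [0, 0, -0.5], "turn": 0}, {"linear": [0, 0, -0.5], "turn": 0}, {"linear": [0, 0, -0.5], "turn": 0}, {"linear": [0, 0, -0.5], "turn": 0}])

```text
t: 17.83
ee_pos: [0.5832, 0.0807, 0.057]
tool_rot: [[-0.001, 0.699, 0.715], [-0.003, 0.715, -0.699], [-1.0, -0.003, 0.001]]
contact_force: [0.1, -0.1, -3.2]
grip_width: 0.0247
```

Request:
apply_moves(steps=[{"linear": [0, 0, -0.6], "turn": 0}, {"linear": [0, 0, -0.8], "turn": 0}, {"linear": [0, 0, -0.8], "turn": 0}, {"linear": [0, 0, -0.8], "turn": 0}])

```text
t: 18.17
ee_pos: [0.5614, 0.1019, 0.0569]
tool_rot: [[-0.001, 0.699, 0.715], [-0.003, 0.715, -0.699], [-1.0, -0.003, 0.001]]
contact_force: [-0.2, 0.0, -3.6]
grip_width: 0.0249
```

```bash
python3 - <<'E'
from h import *
sw()
snap('scene','s10.png'); a=cv2.imread('pics/s10.png')
bx=(180,210,300,310)
cv2.imwrite('pics/o10.png',cv2.resize(a[bx[1]:bx[3],bx[0]:bx[2]],None,fx=6,fy=6,interpolation=cv2.INTER_CUBIC))
E
```

```text
t 18.17 swing tool 85.2 pos 84.5 deg | r 0.2010(home .1268) | Fdown -0.0 Fy -0.1 Fz(axial) -0.1 | q6 -38.6 z 0.0569 Mz 0.02 w 0.0249
```

View pics/o10.png

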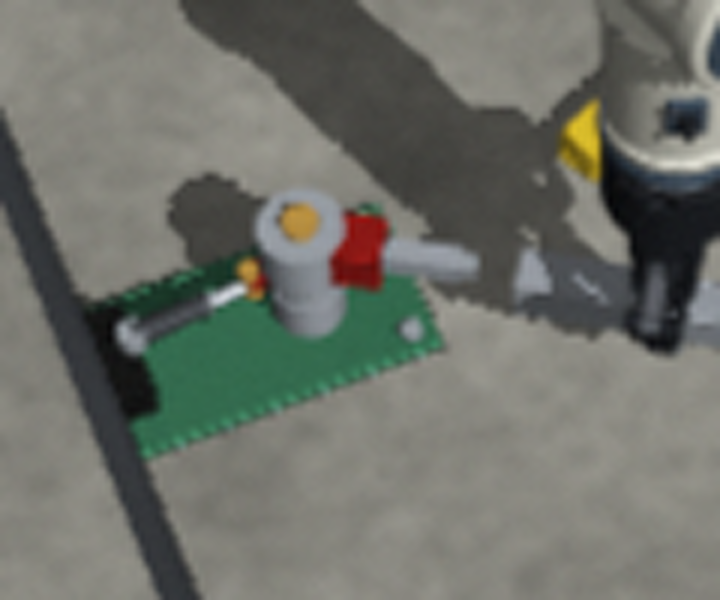

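The bar is off. The lever has stayed put with the link unchanged: link pin (130,335), crank end (250,275), the same as at the stop. Now I lift and go back to the rest.

Request:
apply_moves(steps=[{"linear": [-1.5, 0, -0.5], "turn": 0}, {"linear": [-2, 0, 0], "turn": 0}, {"linear": [-2, 0, 0], "turn": 0}, {"linear": [-2, 0, 0], "turn": 0}, {"linear": [-1, 0, 0], "turn": -0.08}])

```text
t: 18.63
ee_pos: [0.5595, 0.1054, 0.1452]
tool_rot: [[0.003, 0.64, 0.768], [-0.002, 0.768, -0.64], [-1.0, 0.0, 0.004]]
contact_force: [0.6, -0.1, -4.0]
grip_width: 0.0251
```

Request:
apply_moves(steps=[{"linear": [0, 0, 0], "turn": -0.11}, {"linear": [0, 0, 0], "turn": -0.12}, {"linear": [0, 0, 0], "turn": -0.12}, {"linear": [0, 0, 0], "turn": -0.12}, {"linear": [0, 0, 0], "turn": -0.12}])

```text
t: 19.05
ee_pos: [0.5585, 0.1052, 0.142]
tool_rot: [[-0.001, 0.098, 0.995], [-0.003, 0.995, -0.098], [-1.0, -0.003, -0.001]]
contact_force: [-0.7, -0.1, -4.0]
grip_width: 0.0249
```

```bash
python3 -c "
from h import *
to(.5458,-.3237,.13)"
```

```text
pos [0.5585 0.1052 0.142 ] psi 84.35448392725907 q [  7.3308   0.4577  84.4694  -0.1547  95.1484 -77.0374] cm tool [  1.3183 -42.805    2.9516] rows>= 10.4699725994325 t 19.05 F [-0.6819 -0.1166 -4.0329] w 0.024873719208704313
```

Request:
apply_moves(steps=[{"linear": [0, -3, 0.1], "turn": 0}, {"linear": [0, -3.3, 0.2], "turn": 0}, {"linear": [0, -3.3, 0.2], "turn": 0}, {"linear": [0, -3.3, 0.2], "turn": 0}, {"linear": [0, -3.3, 0.2], "turn": 0}])

```text
t: 19.47
ee_pos: [0.5504, -0.0582, 0.1426]
tool_rot: [[-0.001, 0.104, 0.995], [-0.003, 0.995, -0.104], [-1.0, -0.003, -0.0]]
contact_force: [0.2, 0.7, -3.2]
grip_width: 0.025
```

Request:
apply_moves(steps=[{"linear": [0, -3.3, 0.2], "turn": 0}, {"linear": [0, -3.3, 0.2], "turn": 0}, {"linear": [0, -3.3, 0.2], "turn": 0}, {"linear": [0, -3.3, 0.2], "turn": 0}, {"linear": [0, -3.3, 0.2], "turn": 0}])

```text
t: 19.88
ee_pos: [0.5432, -0.2235, 0.1431]
tool_rot: [[-0.001, 0.104, 0.995], [-0.003, 0.995, -0.104], [-1.0, -0.003, -0.0]]
contact_force: [1.0, 1.0, -4.0]
grip_width: 0.0252
```

Request:
apply_moves(steps=[{"linear": [0, -3, 0.2], "turn": 0}, {"linear": [0, -3, 0.2], "turn": 0}, {"linear": [0, 0, 0], "turn": -0.12}, {"linear": [0, 0, 0], "turn": -0.11}, {"linear": [0, 0, 0], "turn": 0}])

```text
t: 20.3
ee_pos: [0.5409, -0.2828, 0.1428]
tool_rot: [[-0.001, -0.128, 0.992], [-0.002, 0.992, 0.128], [-1.0, -0.002, -0.002]]
contact_force: [1.0, -0.1, -3.1]
grip_width: 0.0252
```

```bash
python3 -c "
from h import *
to(.5458,-.3237,.09)"
```

```text
pos [ 0.5409 -0.2828  0.1428] psi 97.33808717889438 q [ -30.701     6.8238   77.7509   -0.1611   95.4171 -128.0542] cm tool [ 5.2896 -4.1106 -0.0313] rows>= 1.633925485406944 t 20.3 F [ 0.953  -0.0635 -3.1122] w 0.025171834527024727
```

Request:
apply_moves(steps=[{"linear": [1, -1.3, 0], "turn": 0}, {"linear": [1.5, -1.4, 0], "turn": 0}, {"linear": [1.5, -1.4, 0], "turn": 0}, {"linear": [1, 0, 0], "turn": -0.027}, {"linear": [0, 0, 0], "turn": 0}])

```text
t: 20.72
ee_pos: [0.5448, -0.3228, 0.0889]
tool_rot: [[-0.006, -0.149, 0.989], [0.0, 0.989, 0.149], [-1.0, 0.001, -0.006]]
contact_force: [0.7, 0.2, -4.0]
grip_width: 0.0252
```

Request:
apply_moves(steps=[{"linear": [0, 0, 0], "turn": 0}, {"linear": [0, 0, 0], "turn": 0}])

```text
t: 20.88
ee_pos: [0.5466, -0.3229, 0.0939]
tool_rot: [[-0.0, -0.15, 0.989], [-0.003, 0.989, 0.15], [-1.0, -0.003, -0.001]]
contact_force: [0.1, 0.1, -3.7]
grip_width: 0.0254
```

```bash
python3 - <<'E'
from h import *
to(.5458,-.3237,.0265)
s=monitor.sense(); np.savez('w11.npz',R=s['tool_rot'],p=s['ee_pos']); snap('wrist','w11.png'); snap('scene','s11.png')
E
```

```text
pos [ 0.5466 -0.3229  0.0939] psi 98.65119390163491 q [ -33.5499   11.3753   77.703    -0.1719   90.8322 -132.2037] cm tool [ 6.7382 -0.0439 -0.0863] rows>= 1.643622601104568 t 20.8833 F [ 0.0506  0.0872 -3.7498] w 0.025362590791976142
```

View pics/w11.png

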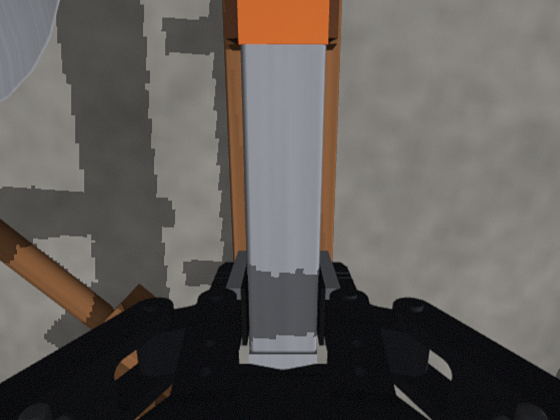

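The bar hasn't slipped: the band edge is still at row 43 and the bar is centred at column 283. It is lined up with the rest's board (225–340). Lowering.

Request:
apply_moves(steps=[{"linear": [1.5, -0.05, -0.08], "turn": -0.002}, {"linear": [1.5, 0, 0], "turn": 0}, {"linear": [1.2, 0, 0], "turn": 0}, {"linear": [0.8, 0, 0], "turn": 0}, {"linear": [0, 0, 0], "turn": 0}])

```text
t: 21.4
ee_pos: [0.5445, -0.323, 0.0409]
tool_rot: [[-0.004, -0.154, 0.988], [-0.001, 0.988, 0.154], [-1.0, -0.0, -0.004]]
contact_force: [-0.7, 0.8, -4.6]
grip_width: 0.0253
```

Request:
apply_moves(steps=[{"linear": [0.5, 0, 0], "turn": 0}, {"linear": [0.4, 0, 0], "turn": 0}, {"linear": [0.3, 0, 0], "turn": 0}, {"linear": [0, 0, 0], "turn": 0}])

```text
t: 21.73
ee_pos: [0.5453, -0.3239, 0.0308]
tool_rot: [[-0.002, -0.154, 0.988], [-0.003, 0.988, 0.154], [-1.0, -0.002, -0.002]]
contact_force: [-0.2, -0.6, -3.9]
grip_width: 0.0248
```

```bash
python3 -c "
from h import *
to(.5458,-.3237,.0265)"
```

```text
pos [ 0.5453 -0.3239  0.0308] psi 98.83880973436654 q [ -33.6837   13.3702   81.9424   -0.1782   84.6725 -132.5058] cm tool [0.4307 0.0096 0.0514] rows>= 0.10581277692163395 t 21.7333 F [-0.2218 -0.6204 -3.8903] w 0.024843015269732004
```

Request:
apply_moves(steps=[{"linear": [0.15, 0, 0], "turn": 0}, {"linear": [0.15, 0, 0], "turn": 0}, {"linear": [0, 0, 0], "turn": 0}])

```text
t: 21.98
ee_pos: [0.5454, -0.3239, 0.0281]
tool_rot: [[-0.001, -0.154, 0.988], [-0.003, 0.988, 0.154], [-1.0, -0.003, -0.002]]
contact_force: [-0.3, 0.3, -4.4]
grip_width: 0.025
```

Request:
apply_moves(steps=[{"linear": [0.1, 0, 0], "turn": 0}, {"linear": [0.05, 0, 0], "turn": 0}, {"linear": [0, 0, 0], "turn": 0}])

```text
t: 22.23
ee_pos: [0.5455, -0.324, 0.0269]
tool_rot: [[-0.001, -0.154, 0.988], [-0.003, 0.988, 0.154], [-1.0, -0.003, -0.001]]
contact_force: [0.2, -1.1, -3.8]
grip_width: 0.0249
```

```bash
python3 -c "
from h import *
to(.5458,-.3237,.0265)"
```

```text
pos [ 0.5455 -0.324   0.0269] psi 98.84332047569261 q [ -33.6848   13.5249   82.1693   -0.1773   84.245  -132.5103] cm tool [0.0432 0.0263 0.0324] rows>= 0.014648167860145622 t 22.2333 F [ 0.2269 -1.1379 -3.7935] w 0.024904000306824704
```

Request:
apply_moves(steps=[{"linear": [0.1, 0, 0], "turn": 0}, {"linear": [0.05, 0, 0], "turn": 0}, {"linear": [0, 0, 0], "turn": 0}])

```text
t: 22.48
ee_pos: [0.5456, -0.3241, 0.0268]
tool_rot: [[-0.0, -0.154, 0.988], [-0.004, 0.988, 0.154], [-1.0, -0.003, -0.001]]
contact_force: [-3.8, 2.1, 3.8]
grip_width: 0.0257
```

```bash
python3 -c "
from h import *
to(.5458,-.3237,.0265)"
```

```text
pos [ 0.5456 -0.3241  0.0268] psi 98.84497972097003 q [ -33.6844   13.5135   82.1926   -0.1785   84.1936 -132.5114] cm tool [0.0337 0.0353 0.0229] rows>= 0.01314671822854862 t 22.4833 F [-3.774   2.0529  3.7876] w 0.025661936945501482
```

Seated, with contact force now upward. Release, then check before rising.

Request:
apply_moves(steps=[{"linear": [0, 0, 0], "turn": 0}, {"linear": [0, 0, 0], "turn": 0}, {"linear": [0, 0, 0], "turn": 0}, {"linear": [0, 0, 0], "turn": 0}, {"linear": [0, 0, 0], "turn": 0}], grip=5.5)

```text
t: 22.9
ee_pos: [0.5454, -0.324, 0.0251]
tool_rot: [[-0.001, -0.154, 0.988], [-0.003, 0.988, 0.154], [-1.0, -0.003, -0.002]]
contact_force: [-0.0, -0.2, -0.5]
grip_width: 0.0552
```

Request:
apply_moves(steps=[{"linear": [-0.5, 0, 0], "turn": 0}, {"linear": [-1.5, 0, 0], "turn": 0}, {"linear": [-2, 0, 0], "turn": 0}, {"linear": [-2, 0, 0], "turn": 0}, {"linear": [-2, 0, 0], "turn": 0}])

```text
t: 23.32
ee_pos: [0.5454, -0.3237, 0.1063]
tool_rot: [[-0.001, -0.154, 0.988], [-0.003, 0.988, 0.154], [-1.0, -0.003, -0.002]]
contact_force: [0.3, 0.3, 0.5]
grip_width: 0.0551
```

Request:
apply_moves(steps=[{"linear": [-2, 0, -1], "turn": 0}, {"linear": [-2, 0, -1], "turn": 0}, {"linear": [-2, 0, -1], "turn": 0}, {"linear": [-1, 0, 0], "turn": 0}, {"linear": [0, 0, 0], "turn": 0}])

```text
t: 23.73
ee_pos: [0.5169, -0.3289, 0.1793]
tool_rot: [[0.004, -0.153, 0.988], [-0.007, 0.988, 0.153], [-1.0, -0.007, 0.003]]
contact_force: [0.2, -0.8, 0.1]
grip_width: 0.0552
```

```bash
python3 - <<'E'
from h import *
to(.5,-.3,.2)
s=monitor.sense(); np.savez('w12.npz',R=s['tool_rot'],p=s['ee_pos']); snap('wrist','w12.png'); snap('scene','s12.png'); snap('top','t12.png')
a=cv2.imread('pics/s12.png'); b=cv2.imread('pics/t12.png')
cv2.imwrite('pics/o12.png',cv2.hconcat([cv2.resize(a[210:290,180:260],(400,400),interpolation=cv2.INTER_CUBIC),cv2.resize(b[100:180,240:320],(400,400),interpolation=cv2.INTER_CUBIC)]))
E
```

```text
pos [ 0.5169 -0.3289  0.1793] psi 98.81077991309162 q [ -35.5582    6.5658   74.3386   -0.1678   98.6864 -134.3955] cm tool [-2.0984  3.1048 -1.2243] rows>= 0.9615331616723121 t 23.7333 F [ 0.2063 -0.7957  0.0943] w 0.05515488126895189
```

View pics/w12.png

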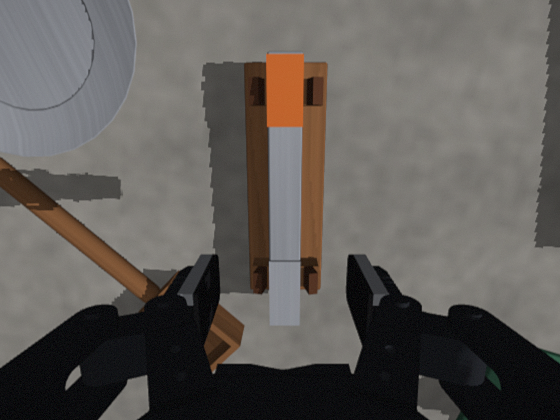

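View pics/o12.png

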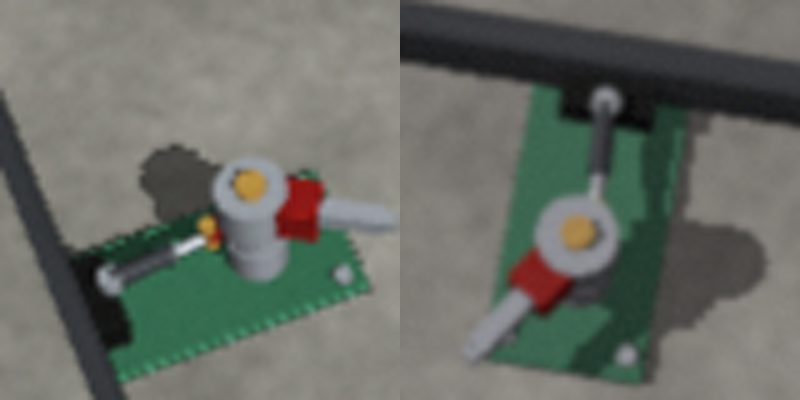

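View pics/s12.png

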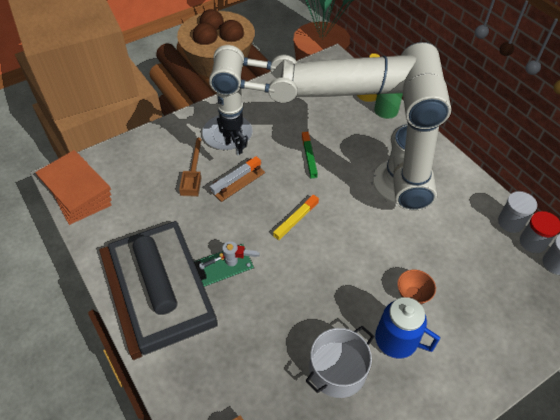

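The bar lies in its rest between the cheeks: orange end (285,90), socket end (285,325), parallel to the board. In the right crop the lever is down-left, stub end (470,352). The link has turned about 22.8° (0.39 rad, read by eye) from its start direction. The other things on the bench stand where they did. I hand in.

```bash
python3 -c "
from h import *
s=monitor.sense(); print(s['t'],s['contact_force'],s['qvel'])
print(arm.finish_job())"
```

```text
23.8833 [ 0.6091  0.7193 -0.897 ] [ 0.0015  0.0115  0.0184 -0.0029  0.003   0.0001]
the job is handed in; nothing more can be done
None
```

The clamp is locked, the steel bar is back in its wooden rest, and I handed the job in at 23.9 s; no verdict was reported.

- **Fitting the bar:** I gripped it 25 mm towards the socket from its middle and pushed it onto the stub until it met the shoulder, with about 6 N of axial push.
- **Swinging the lever:** I swung it clockwise about 85°. Resistance peaked at about 13 N, the force reversed near 75° (the dead point), and the solid stop came at about 9 N of push. I eased off there and pulled the bar off with almost no force.
- **Last checks:** With the bar off, the lever stayed at its stop. The link had turned about 0.38–0.39 rad by eye in the top view (0.384 is fully home). The bar lies straight in the saddles between the cheeks, the gripper touches nothing, and the other things look unmoved.
- **Disagreements:** Before insertion the scene camera put the bar 2–3 mm to the left of where the arm's own position did. I split the difference, and the stub went in without resistance. The mouth met the shoulder about 1.7 mm deeper than computed, which is within calibration error.

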